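# Take battery packs out of the lidded tub for charging

### The job

To get the battery packs ready for charging, first turn the charging tray's timer knob back to its zero stop. Then tip the tub's lid up by its tab, so that it pivots on its back edge on the rim, lift it off and lay it flat on the bench clear of the tub; pull every pack out of its tight cutout and put it in the charging tray, lying or standing; finally put the lid back on the tub, fully seated. Leave the meter, mug and tape roll where they are.

Things in the scene. Friction and masses are not known exactly. Their poses are not given: they have to be found in the camera images.
- timer (a joint): Timer knob on the tray's control box, in rad: 0 at the zero stop, growing clockwise seen from above (to 2.8); turn it counter-clockwise to bring it back. Light friction (0.03 N m); it stays where left. Its grip is an upright bar 42 mm long, 14 mm thick, 32 mm high; at 0 it lies along the tray's x, at value v it lies v clockwise of that.
- timer_grip (a point): Point on the timer knob's axis (vertical) at the height to grip its bar, 77 mm above the bench.
- tray_in (a point): Centre of the charging tray's floor, 5 mm above the bench. Aluminium tray, fixed; outside 150 mm (x) by 200 mm (y), walls 5 mm thick, 25 mm high. On its +x side is a grey control box 66 mm (x) by 200 mm (y), 40 mm high, with the timer knob in its middle, 108 mm from the tray's centre. Axes: x towards the control box, z up.
- tub_mouth (a point): Centre of the storage tub's mouth, in the plane of the rim, 115 mm above the bench. Grey tub, fixed: outside 120 mm (x) by 200 mm (y), walls 5 mm, mouth 110 by 190 mm. A dark insert fills it to 57 mm below the rim, with four cutouts in a row along y (y = -69, -23, 23, 69 mm, x = 0), each with a pack or empty. z up.
- tub_back (a point): Middle of the tub's back (-x) rim, outer edge, 115 mm above the bench.
- lid_tab (a point): The lid's grip tab: an upright fin 10 mm thick (lid's x), 60 mm long (y), rising 34 mm above the lid's top face. This point is on it, 23 mm above the top face: 29 mm above the plate's underside and 45 mm towards lid +x from the lid's middle. Axes are the lid's: z up out of its top face, x from its back edge towards the tab.
- lid_back (a point): Middle of the lid's back edge (the long edge away from the tab), at the underside of its plate: 63 mm towards lid -x from the middle. When the lid lies flat on the bench on its plug it is 8 mm above it.
- lid_middle (a point): Middle of the loose white lid at its plate's underside; at the mouth's centre when seated. Lid about 180 g: a plate 126 mm (x) by 206 mm (y), 6 mm thick, with a plug 104 by 184 mm, 8 mm deep under it, that fits the tub's mouth with 3 mm play all round; either way round. Axes as lid_tab.
- pack1_mid (a point): A battery pack. Grey plastic brick with a paper band, 24 (its x) by 30 (y) by 90 mm (z), about 140 g; the point is its centre. At first it stands upright in a tub cutout, x along the tub's x, sunk 48 mm, 42 mm proud of the insert, its top 15 mm below the rim; a sprung strip in the cutout presses its +x face: 3 to 8 N plus its weight draw it straight up. None if absent.
- pack2_mid (a point): A battery pack like pack1.
- pack3_mid (a point): A battery pack like pack1.
- pack4_mid (a point): A battery pack like pack1.
- meter: Bystander: multimeter lying on its back, 150 x 75 x 36 mm, origin at the centre of its underside.
- mug: Bystander: white mug, 80 mm across, 90 mm tall, origin at the centre of its underside.
- tape: Bystander: roll of tape lying flat, 90 mm across, 24 mm tall, origin at the centre of its underside.
Mind the look-alikes: they are no part of the job. There is more than one size of the part that bears lid_tab; the job needs the smallest.

How it is judged:
By the outcome, as a careful person would: the job done as asked, in the order asked, and still so for the second after the job is handed in, with the robot touching nothing.
Of pack1, pack2, pack3, pack4 only 2 to 4 are there at a start; the rules pass over those that are not, and their reading is None.
At some moment in a run one of lid may be knocked a few centimetres aside while the robot is not near it.
Once in a run the grip may slacken for a moment while it holds something.
It also fails if it takes over 210 s, if anything falls off the work surface, if the arm or the gripper's body presses on something with over 40 N, if the wrist force passes 120 N, or if a joint passes its speed limit or range.

### The arm

A 6-joint arm with a two-finger parallel gripper is mounted at the origin on the work surface. World frame = base frame: x ahead of the robot, y to its left, z up, the work surface at z = 0. Lengths are in m, angles in rad, forces in N, time in s.
With the tool pointing down it reaches from about 0.25 to 0.775 m from the base axis. Payload 4 kg.
Tool frame: the origin (TCP) lies on the centre line of the jaws, within the pads' length; the fingertips stand 19 mm ahead of it and the grasp point (between the pads) is the TCP (tips_ahead is the distance from the TCP to the fingertips, in m); z points along the fingers, y is the line along which they close (so a half turn about z gives the same grasp; the last joint's range is limited). The gripper opens to 94 mm and grips with 3 to 60 N. Pads are 16 mm wide; open, the fingers measure 119 mm over their backs; the gripper's body (75 mm by 177 mm) begins 78 mm behind the grasp point.
Start: joints at [-1.284, 0.087, 1.371, -0, 1.684, -0.103], TCP at [0.209, -0.509, 0.204] pointing down, gripper open.
Joint ranges: [-3.1, 3.1], [-0.76, 2.03], [0.27, 2.55], [-1.08, 4.22], [0.17, 2.65], [-2.57, 2.57]. Speed limits (rad/s): [2.79, 2.79, 3.14, 3.14, 3.14, 3.14].

### API

Orientations are given as a rotation vector (axis times angle).
In Python, from cell import * gives the robot as it stands.
- The arm moves only by the tool move_arm, never from a script. Its arguments are lists of equal length, an entry for each row: "fingers": the closure, from -1 (fully open) to 1 (shut), so that 0 is half open; "travel": the shift along the tool's x, y, z in m, a list of three; "roll": the turn about the tool's z in degrees. In form: {"fingers": [fingers, ...], "travel": [[tx, ty, tz], ...], "roll": [roll, ...]}. A call has 1 to 20 rows; each row is the pose to reach, as a shift and turn from the pose commanded when the call began, along the tool's axes at that moment; what a row does not reach only later rows make up. A row lasts 1/12 s, in which the tool goes at most 41.7 mm and 7.16 degrees, less where a joint would pass 70% of its speed; a pose out of reach is approached as far as the arm can. A call with a gripper value outside its range is refused whole. The fingers move at their own pace and stop on an object; the grip force is fixed at half the most. Time passes only in rows, so rows that repeat a pose let the fingers close. It gives the time, the measured TCP pose, the force, the opening and the grip force at its end, in the units of the state.
- state(): the state, without advancing time (a new reading comes with each control period).
- read_camera(name): name is "side" or "top"; returns the picture (400x640x3 uint8, red, green, blue); there is no depth.
- camera_params(name): a dict with "fov_y" (degrees; the focal length in pixels is half the picture's height over the tangent of half this angle, whatever the lens; pixels are square), "cx", "cy" (the principal point, pixels), "dist" ([k1, k2, p1, p2, k3] as OpenCV has them; the pictures are not rectified), "eye" and "rotation" of the camera in the world. Camera axes: x right, y down, z forward; pixel columns grow to the right and rows downward; lengths in m; the calibration is good to about 2 mm. A picture is of the moment at which its call begins. camera_params takes no time and is no camera call.
- finish_job(): hands the job in; it is judged then, once.
The state is a dict: "time_s": time; "joint_positions": joint angles; "joint_vel": joint speeds; "joint_efforts": joint torques, N m; "ee_pos": TCP position; "tool_rot": TCP orientation; "wrist_force": force on the tool from outside, world axes, zero at the start; "moment": the same for the moment, N m; "gripper_width": finger opening in m; "grasp_force": force on a finger pad.
Only numpy, scipy, OpenCV 4.12 (cv2) and the standard library are available. Lean on these libraries where they do the work, as an engineer would, in place of code of your own. Each camera call takes 0.05 s, during which the arm holds its last target. There are 200 camera calls.

## Working session

There is one attempt and no reset: what is moved stays moved. The work goes in short steps, Python scripts to look and compute and a tool call to move; the robot and the scene stay as the last step left them, time stands still between calls to the robot, and variables do not carry over. Pictures are saved under pics/ and viewed, at most 14 in all, crops included, and the job is handed in when it is done.

Besides the shell and the picture viewer there is one more tool, called after "Emit:" as name([rows], argument=value, ...), one row to a line, values as JSON. move_arm: Moves the arm, as the interface text tells. Its arguments: {"type":"object","properties":{"fingers":{"type":"array"},"travel":{"type":"array"},"roll":{"type":"array"}},"required":["fingers","travel","roll"]}

```bash
ls; mkdir -p pics; python3 - <<'E'
from cell import *
import cv2
for n in("top","side"):
    cv2.imwrite(f"pics/{n}0.png",read_camera(n)[:,:,::-1]); print(n,camera_params(n))
print(state())
E
```

```text
pics
top {'fov_y': 51.48261172615845, 'cx': 323.0968051695278, 'cy': 205.00387798002163, 'dist': array([-0.0073348,  0.       ,  0.       ,  0.       ,  0.       ]), 'eye': array([ 0.42961334, -0.1117286 ,  1.4421326 ]), 'rotation': array([-2.17178801,  2.20854343, -0.06566403])}
side {'fov_y': 55.73573026399535, 'cx': 318.58761993495466, 'cy': 197.65404712111444, 'dist': array([0.00882236, 0.        , 0.        , 0.        , 0.        ]), 'eye': array([0.12883048, 0.80375599, 0.70608742]), 'rotation': array([-0.5046422 ,  2.52754272, -1.43090973])}
{'time_s': 0.1, 'joint_positions': array([-1.28409751e+00,  8.78794520e-02,  1.37206625e+00, -2.72446115e-05,
        1.68360379e+00, -1.03108294e-01]), 'joint_vel': array([-0.00014042, -0.00258742, -0.00279802,  0.00135082, -0.00110108,
       -0.00136596]), 'joint_efforts': array([ 2.16382017e-03, -3.41252661e+01, -3.03301513e+01,  7.19698775e-02,
        3.04015295e-02, -1.13887118e-04]), 'ee_pos': array([ 0.20884916, -0.50827606,  0.20254083]), 'tool_rot': array([-3.08020248e+00, -6.08056677e-01,  3.23913192e-04]), 'wrist_force': array([ 0.02189282, -0.10357513, -0.44058421]), 'moment': array([-0.01251836,  0.01403145,  0.04521162]), 'grasp_force': 0.0, 'gripper_width': 0.09408149131034119}
```

View pics/top0.png

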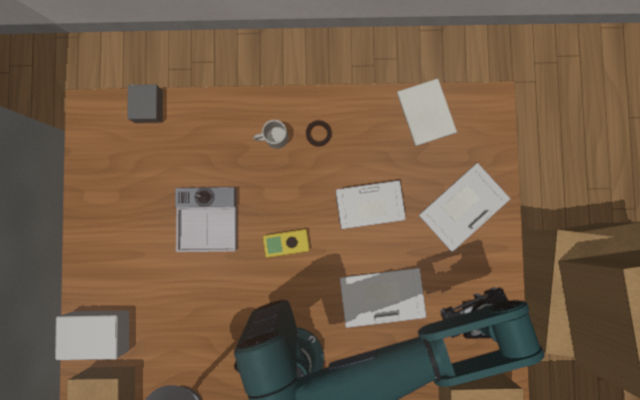

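View pics/side0.png

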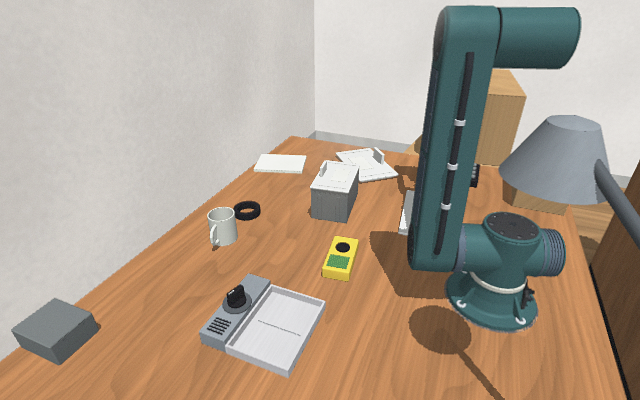

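Two larger look-alike lids lie on the bench at (465,207) and (383,297). The tub, with the smallest lid seated, is at (370,204) with its tab at (370,189). The tray is at (206,228) and its knob at (204,197).

```bash
cat > h.py <<'E'
from cell import *
import cv2, numpy as np
from scipy.spatial.transform import Rotation as R
def cam(n):
    p=camera_params(n); f=200/np.tan(np.radians(p['fov_y']/2))
    K=np.array([[f,0,p['cx']],[0,f,p['cy']],[0,0,1.]])
    return K,p['dist'],p['eye'],R.from_rotvec(p['rotation']).as_matrix()
def ray(n,uv):
    K,d,e,M=cam(n); q=cv2.undistortPoints(np.array(uv,float).reshape(-1,1,2),K,d).reshape(-1,2)
    return e,np.c_[q,np.ones(len(q))]@M.T
def cast(n,uv,z):
    e,D=ray(n,uv); return e+D*((z-e[2])/D[:,2])[:,None]
def proj(n,P):
    K,d,e,M=cam(n); c=(np.atleast_2d(P)-e)@M
    return cv2.projectPoints(c,np.zeros(3),np.zeros(3),K,d)[0].reshape(-1,2)
def crop(n,name,x0,y0,x1,y1,s):
    im=read_camera(n)[:,:,::-1].copy(); cv2.imwrite(f"pics/{name}.png",cv2.resize(im[y0:y1,x0:x1],None,fx=s,fy=s,interpolation=cv2.INTER_CUBIC)); return im
E
python3 - <<'E'
from h import *
a=read_camera("top")[:,:,::-1]; 
t=cv2.resize(a[170:265,165:265],None,fx=5,fy=5,interpolation=2); l=cv2.resize(a[170:240,325:415],None,fx=5,fy=5,interpolation=2)
o=np.zeros((600,800,3),np.uint8)
o[:475,:400]=t[:,:400]; o[:350,400:800]=l[:,25:425]
s=read_camera("side")[:,:,::-1][150:230,300:370]; o[355:595,405:615]=cv2.resize(s,None,fx=3,fy=3,interpolation=2)
cv2.imwrite("pics/c1.png",o)
print(cast("top",[(338,186),(403,181),(405,222),(342,228)],.121))
g=cv2.cvtColor(a,6)
# lid mask
m=((g>150)*255).astype(np.uint8); m[:,:325]=0;m[:175]=0;m[235:]=0;m[:,412:]=0
cs,_=cv2.findContours(m,0,1); c=max(cs,key=cv2.contourArea); r=cv2.minAreaRect(c);print(r); P=cast("top",cv2.boxPoints(r),.121);print(P,P.mean(0),np.linalg.norm(np.diff(P,axis=0),axis=1))
E
```

```text
[[ 0.56999116 -0.16012479  0.121     ]
 [ 0.58257778 -0.36855109  0.121     ]
 [ 0.45130668 -0.37118601  0.121     ]
 [ 0.4356188  -0.1703044   0.121     ]]
((370.3299865722656, 204.30999755859375), (39.45656204223633, 64.2052993774414), 81.8698959350586)
[[ 0.55944648 -0.15276009  0.121     ]
 [ 0.58522139 -0.35683364  0.121     ]
 [ 0.4599015  -0.37111328  0.121     ]
 [ 0.43444766 -0.16818252  0.121     ]] [ 0.50975426 -0.26222238  0.121     ] [0.20569482 0.12613083 0.20452088]
```

View pics/c1.png

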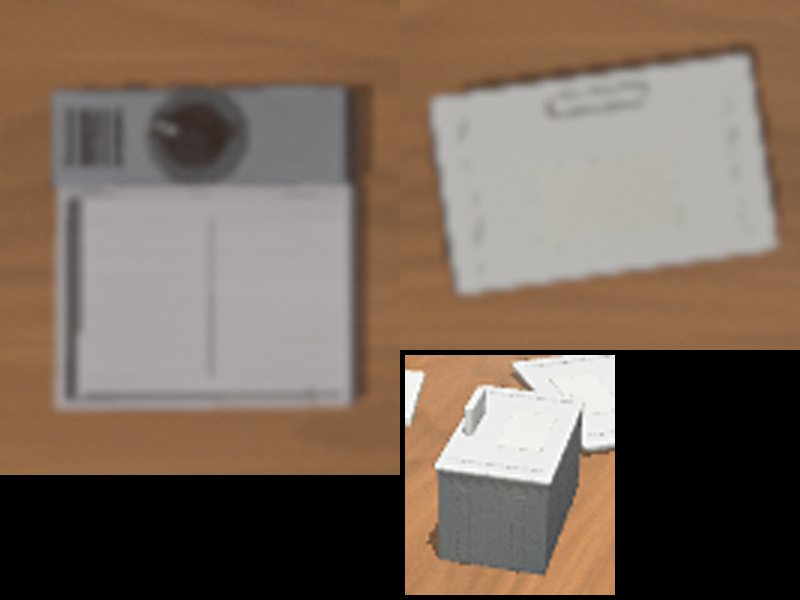

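The lid measures 206 x 126 mm, so the one on the tub is the right one, with yaw about 7°. Its tab lies on the far (+x) side. Next I look at the knob bar and tray.

```bash
python3 - <<'E'
from h import *
a=read_camera("top")[:,:,::-1]; b=read_camera("side")[:,:,::-1]
f=lambda i:cv2.convertScaleAbs(cv2.resize(i,(400,400),interpolation=2),alpha=2.0)
o=np.zeros((400,800,3),np.uint8)
o[:,:400]=f(a[182:212,190:220]); o[:,400:]=f(b[275:325,210:260]); cv2.imwrite("pics/c2.png",o)
hsv=cv2.cvtColor(a,40); m=((hsv[:,:,1]<70)*255).astype(np.uint8); m[:,:165]=0;m[:,250:]=0;m[:175]=0;m[262:]=0
cs,_=cv2.findContours(m,0,1); c=max(cs,key=cv2.contourArea); r=cv2.minAreaRect(c);print(r)
print(cast("top",cv2.boxPoints(r),.03))
print(cast("top",[(176.4,207),(236,207),(236,251.3),(176.4,251.3)],.025).round(4))
print("knob",cast("top",[(204.5,197)],.093))
E
```

```text
((205.5, 219.0), (64.0, 61.0), 90.0)
[[0.5857     0.39463589 0.03      ]
 [0.58213335 0.18553765 0.03      ]
 [0.36418267 0.18643323 0.03      ]
 [0.36754356 0.39359867 0.03      ]]
[[0.5173 0.3913 0.025 ]
 [0.5139 0.1869 0.025 ]
 [0.3629 0.1875 0.025 ]
 [0.3662 0.3906 0.025 ]]
knob [[0.54427857 0.27535573 0.093     ]]
```

View pics/c2.png

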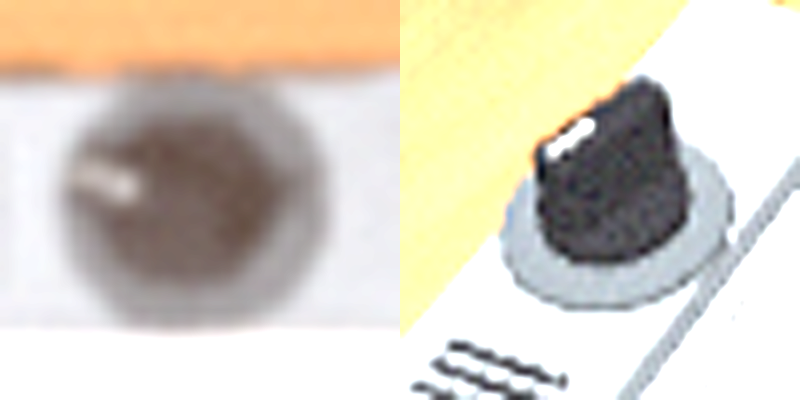

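```bash
python3 - <<'E'
from h import *
P=cast("side",[(228.1,293.9),(240.6,285)],.088); print(P,np.degrees(np.arctan2(*(P[0]-P[1])[1::-1])), P.mean(0), np.linalg.norm(P[0]-P[1]))
u=[(190+x/13.33,182+y/13.33) for x,y in((65,172),(132,188),(185,205))]
P=cast("top",u,.093); print(P,np.degrees(np.arctan2(*(P[0]-P[1])[1::-1])))
print(cast("top",[(190+190/13.33,182+200/13.33)],.05))
T=R.from_rotvec(state()['tool_rot']).as_matrix();print(T)
E
```

```text
[[0.55082596 0.31510026 0.088     ]
 [0.54034079 0.28065407 0.088     ]] 73.07012169870212 [0.54558338 0.29787716 0.088     ] 0.03600665007640656
[[0.55168327 0.30684623 0.093     ]
 [0.54747037 0.29039519 0.093     ]
 [0.54307202 0.27738723 0.093     ]] 75.63598227133433
[[0.54793462 0.28852455 0.05      ]]
[[ 9.24975246e-01  3.80027297e-01 -2.20083866e-04]
 [ 3.80027356e-01 -9.24974997e-01  6.80923090e-04]
 [ 5.51972881e-05 -7.13474893e-04 -9.99999744e-01]]
```

```bash
cat >> h.py <<'E'
def go(p,yaw=None):
    s=state(); T=R.from_rotvec(s['tool_rot']).as_matrix(); y=np.degrees(np.arctan2(T[1,0],T[0,0]))
    t=T.T@(np.array(p)-s['ee_pos']); r=0 if yaw is None else -((yaw-y+180)%360-180)
    print("travel",t.round(4),"roll",round(r,1),"at",s['ee_pos'].round(4),"yaw",round(y,1),"t",s['time_s'])
E
python3 -c "
from h import *
go([.548,.289,.14],75)"
```

```text
travel [ 0.6167 -0.6088  0.0637] roll -52.7 at [ 0.209  -0.5086  0.2032] yaw 22.3 t 0.3
```

Emit:
move_arm([
  [0.617,-0.609,0.0],
  [0.617,-0.609,0.0],
  [0.617,-0.609,0.0],
  [0.617,-0.609,0.0],
  [0.617,-0.609,0.0],
  [0.617,-0.609,0.0],
  [0.617,-0.609,0.0],
  [0.617,-0.609,0.0],
  [0.617,-0.609,0.0],
  [0.617,-0.609,0.0],
  [0.617,-0.609,0.0],
  [0.617,-0.609,0.0],
  [0.617,-0.609,0.0],
  [0.617,-0.609,0.0],
  [0.617,-0.609,0.0],
  [0.617,-0.609,0.0],
  [0.617,-0.609,0.0],
  [0.617,-0.609,0.0],
  [0.617,-0.609,0.0],
  [0.617,-0.609,0.0],
], fingers=[-0.3,-0.3,-0.3,-0.3,-0.3,-0.3,-0.3,-0.3,-0.3,-0.3,-0.3,-0.3,-0.3,-0.3,-0.3,-0.3,-0.3,-0.3,-0.3,-0.3], roll=[-52.7,-52.7,-52.7,-52.7,-52.7,-52.7,-52.7,-52.7,-52.7,-52.7,-52.7,-52.7,-52.7,-52.7,-52.7,-52.7,-52.7,-52.7,-52.7,-52.7])

```text
time_s: 1.97
ee_pos: [0.5355, 0.2603, 0.2034]
tool_rot: [2.491, 1.914, 0.0]
wrist_force: [-0.9, -0.3, 1.0]
gripper_width: 0.0612
grasp_force: 0.0
```

```bash
python3 -c "
from h import *
go([.548,.289,.079],75);print(state()['gripper_width'],state()['joint_positions'])
# tub check: visible with arm away
import cv2
crop('top','c3',300,60,540,340,2.5)
crop('side','c3s',280,130,440,250,5)"
```

```text
travel [0.031  0.0047 0.1244] roll 0.1 at [0.5355 0.2603 0.2034] yaw 75.1 t 1.9667
0.06120373061937925 [ 3.57403968e-01  1.88700818e-01  1.25722356e+00 -2.64378235e-04
  1.69558142e+00  6.18115017e-01]
```

Emit:
move_arm([
  [0.031,0.005,0.06],
  [0.031,0.005,0.06],
  [0.031,0.005,0.06],
  [0.031,0.005,0.06],
  [0.031,0.005,0.06],
  [0.031,0.005,0.06],
], fingers=[-0.3,-0.3,-0.3,-0.3,-0.3,-0.3], roll=[0,0,0,0,0,0])

```text
time_s: 2.57
ee_pos: [0.549, 0.2862, 0.1465]
tool_rot: [2.492, 1.911, 0.006]
wrist_force: [0.3, -1.0, 0.7]
gripper_width: 0.061
grasp_force: 0.0
```

```bash
python3 -c "
from h import *
go([.548,.289,.079],75)"
```

```text
travel [ 0.0023 -0.002   0.0675] roll -0.0 at [0.549  0.2862 0.1465] yaw 75.0 t 2.5667
```

View pics/c3.png

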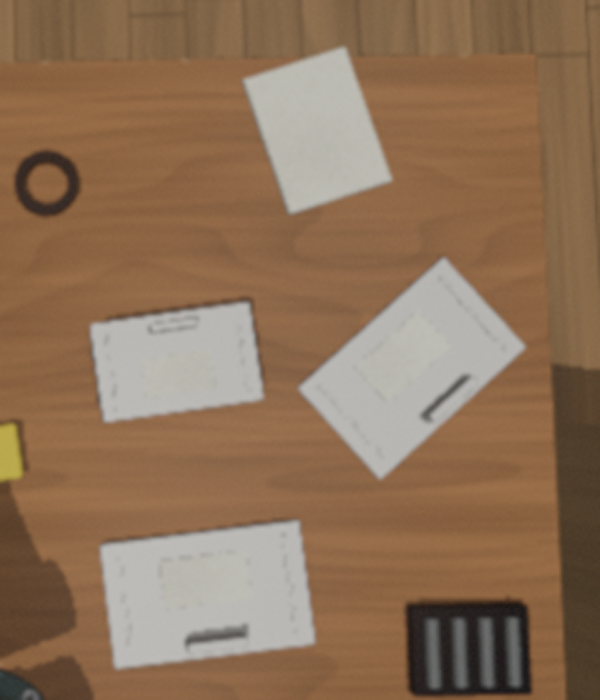

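The pictures show the tub lid undisturbed at (370,204). The bench between the mug and the meter, around x 0.49, y 0.01, is free for the lid. Now I descend and grip the knob.

Emit:
move_arm([
  [0.002,-0.002,0.03],
  [0.002,-0.002,0.067],
  [0.002,-0.002,0.067],
  [0.002,-0.002,0.067],
  [0.002,-0.002,0.067],
  [0.002,-0.002,0.067],
  [0.002,-0.002,0.067],
  [0.002,-0.002,0.067],
  [0.002,-0.002,0.067],
  [0.002,-0.002,0.067],
  [0.002,-0.002,0.067],
  [0.002,-0.002,0.067],
  [0.002,-0.002,0.067],
], fingers=[-0.3,-0.3,-0.3,-0.3,-0.3,0.9,0.9,0.9,0.9,0.9,0.9,0.9,0.9], roll=[0,0,0,0,0,0,0,0,0,0,0,0,0])

```text
time_s: 3.65
ee_pos: [0.5497, 0.2884, 0.0767]
tool_rot: [2.488, 1.909, 0.008]
wrist_force: [6.7, -0.7, -1.6]
gripper_width: 0.0138
grasp_force: 29.9
```

Emit:
move_arm([
  [0,0,0],
  [0,0,0],
  [0,0,0],
  [0,0,0],
  [0,0,0],
  [0,0,0],
  [0,0,0],
  [0,0,0],
  [0,0,0],
  [0,0,0],
  [0,0,0],
  [0,0,0],
  [0,0,0],
  [0,0,0],
  [0,0,0],
  [0,0,0],
  [0,0,0],
  [0,0,0],
], fingers=[0.9,0.9,0.9,0.9,0.9,0.9,0.9,0.9,0.9,0.9,0.9,0.9,0.9,0.9,0.9,0.9,0.9,0.9], roll=[-6,-12,-18,-24,-30,-36,-42,-48,-54,-60,-66,-72,-78,-84,-90,-96,-96,-96])

```text
time_s: 5.15
ee_pos: [0.5536, 0.2908, 0.0768]
tool_rot: [0.245, 3.117, 0.009]
wrist_force: [15.9, 4.4, -9.6]
gripper_width: 0.0131
grasp_force: 29.9
```

```bash
python3 -c "
from h import *
go([.548,.289,.077],179);print(state()['moment'],state()['joint_positions'])"
```

```text
travel [ 0.0052 -0.0027 -0.0003] roll -8.0 at [0.5536 0.2908 0.0768] yaw 171.0 t 5.15
[ 0.92028632 -3.28506449 -0.00998071] [ 0.39402529  0.29530107  1.38112109 -0.0016883   1.44888114 -1.01945666]
```

Emit:
move_arm([
  [-0.002,0,0],
  [-0.003,0,0],
  [-0.003,0,0],
  [-0.003,0,0],
  [-0.003,0,0],
  [-0.003,0,0],
], fingers=[0.9,0.9,0.9,0.9,0.9,0.9], roll=[-2,-5,-8,-10,-10,-10])

```text
time_s: 5.65
ee_pos: [0.5539, 0.2913, 0.0768]
tool_rot: [-0.028, 3.131, 0.009]
wrist_force: [10.3, 6.2, -5.9]
gripper_width: 0.0135
grasp_force: 29.9
```

```bash
python3 -c "
from h import *
go([.548,.289,.077],179);print(state()['moment'],state()['wrist_force'])"
```

```text
travel [ 0.0059 -0.0022 -0.0003] roll 2.0 at [0.5539 0.2913 0.0768] yaw -179.0 t 5.65
[ 1.15630872 -2.08759344 -0.10835927] [10.31226182  6.16567354 -5.90183985]
```

Emit:
move_arm([
  [-0.002,-0.002,0],
  [-0.002,-0.002,0],
  [-0.002,-0.002,0],
  [-0.002,-0.002,0],
  [-0.002,-0.002,0],
  [-0.002,-0.002,0],
], fingers=[0.9,0.9,0.9,0.9,0.9,0.9], roll=[-1,-2,-3,-4,-4,-4])

```text
time_s: 6.15
ee_pos: [0.554, 0.2912, 0.0768]
tool_rot: [-0.137, 3.132, 0.014]
wrist_force: [6.6, 10.0, -4.5]
gripper_width: 0.0137
grasp_force: 31.2
```

```bash
python3 -c "
from h import *
go([.548,.289,.077],179);print(state()['moment'],state()['wrist_force'])"
```

```text
travel [ 0.0062 -0.0016 -0.0003] roll 6.0 at [0.554  0.2912 0.0768] yaw -175.0 t 6.15
[ 1.85745556 -1.35990346 -0.48134018] [ 6.58355482  9.97910229 -4.48791837]
```

Emit:
move_arm([
  [0,0.001,0],
  [0,0.001,0],
  [0,0.001,0],
  [0,0.001,0],
  [0,0.001,0],
  [0,0.001,-0.03],
  [0,0.001,-0.07],
  [0,0.001,-0.11],
  [0,0.001,-0.11],
  [0,0.001,-0.11],
  [0,0.001,-0.11],
], fingers=[-0.3,-0.3,-0.3,-0.3,-0.3,-0.3,-0.3,-0.3,-0.3,-0.3,-0.3], roll=[0,0,0,0,0,0,0,0,0,0,0])

```text
time_s: 7.07
ee_pos: [0.5514, 0.2875, 0.1864]
tool_rot: [-0.138, 3.139, -0.0]
wrist_force: [-0.9, 0.2, -1.2]
gripper_width: 0.0611
grasp_force: 0.0
```

```bash
python3 - <<'E'
from h import *
b=read_camera("side")[:,:,::-1]
f=lambda i:cv2.convertScaleAbs(cv2.resize(i,(400,400),interpolation=2),alpha=1.5)
o=np.zeros((400,800,3),np.uint8); o[:,:400]=f(b[275:325,210:260])
o[:,400:]=f(b[140:240,290:390]); cv2.imwrite("pics/c4.png",o)
c,s=np.cos(np.radians(7.2)),np.sin(np.radians(7.2))
# predicted tab top edge ends in side view vs lid guess
C=np.array([.5098,-.2622,.115])
for l in [(40,-30,40),(40,30,40),(50,30,40),(63,103,6),(63,-103,6),(-63,103,6),(-63,-103,6)]:
    x,y,z=np.array(l)/1000; p=C+[c*x-s*y,s*x+c*y,z]; q=proj("side",p)[0]; print(l,p.round(4),q.round(1),((q-[290,140])*4+[400,0]).round())
go([.58,-.22,.25],-82.8+90)
E
```

```text
(40, -30, 40) [ 0.5532 -0.287   0.155 ] [326.6 159.6] [547.  78.]
(40, 30, 40) [ 0.5457 -0.2274  0.155 ] [322.1 167.2] [528. 109.]
(50, 30, 40) [ 0.5556 -0.2262  0.155 ] [319.1 166.8] [517. 107.]
(63, 103, 6) [ 0.5594 -0.1521  0.121 ] [309.1 185.8] [476. 183.]
(63, -103, 6) [ 0.5852 -0.3565  0.121 ] [325.4 159.1] [541.  76.]
(-63, 103, 6) [ 0.4344 -0.1679  0.121 ] [348.1 191.1] [632. 204.]
(-63, -103, 6) [ 0.4602 -0.3723  0.121 ] [359.8 163.1] [679.  92.]
travel [ 0.0154 -0.508  -0.0645] roll 177.8 at [0.5508 0.2873 0.185 ] yaw -175.0 t 7.1167
```

View pics/c4.png

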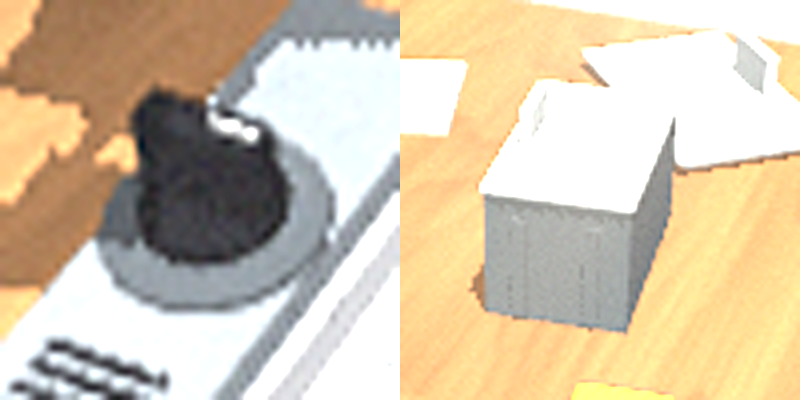

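The knob bar now lies along the tray's x, at the zero stop, with the mark at (235,125) in the crop. The lid is still seated. Next I refine the tab position.

```bash
python3 - <<'E'
from h import *
a=read_camera("top")[:,:,::-1]; b=read_camera("side")[:,:,::-1]
f=lambda i,w:cv2.resize(i,(w,400),interpolation=2)
o=np.zeros((400,800,3),np.uint8)
A=a[180:200,355:385];B=b[155:185,312:332]
st=lambda i:cv2.convertScaleAbs(i,alpha=255/(i.max()-i.min()+.0)*1.0,beta=-float(i.min())*255/(i.max()-i.min()))
o[:,:500]=f(st(A),500); o[:,520:787]=f(st(B),267); cv2.imwrite("pics/c5.png",o)
print(cast("top",[(369.6,190)],.155),cast("top",[(369.6,190)],.121))
E
```

```text
[[ 0.55220427 -0.25707561  0.155     ]] [[ 0.55544255 -0.260915    0.121     ]]
```

View pics/c5.png

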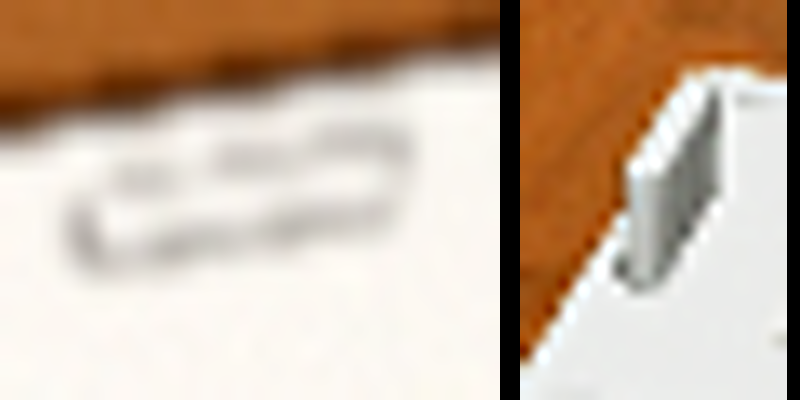

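Emit:
move_arm([
  [0,0,-0.05],
  [0.04,-0.52,-0.05],
  [0.04,-0.52,-0.05],
  [0.04,-0.52,-0.05],
  [0.04,-0.52,-0.05],
  [0.04,-0.52,-0.05],
  [0.04,-0.52,-0.05],
  [0.04,-0.52,-0.05],
  [0.04,-0.52,-0.05],
  [0.04,-0.52,-0.05],
  [0.04,-0.52,-0.05],
  [0.04,-0.52,-0.05],
  [0.04,-0.52,-0.05],
  [0.04,-0.52,-0.05],
  [0.04,-0.52,-0.05],
  [0.04,-0.52,-0.05],
  [0.04,-0.52,-0.05],
  [0.04,-0.52,-0.05],
  [0.04,-0.52,-0.05],
  [0.04,-0.52,-0.05],
], fingers=[-1,-1,-1,-1,-1,-1,-1,-1,-1,-1,-1,-1,-1,-1,-1,-1,-1,-1,-1,-1], roll=[0,90,90,90,90,90,90,90,90,90,90,90,90,90,90,177.8,177.8,177.8,177.8,177.8])

```text
time_s: 8.88
ee_pos: [0.5569, -0.2324, 0.235]
tool_rot: [-2.732, -1.545, 0.002]
wrist_force: [0.1, 0.1, -0.8]
gripper_width: 0.0939
grasp_force: 0.0
```

```bash
python3 -c "
from h import *
go([.552,-.255,.19],7.2);print(state()['joint_positions'])"
```

```text
travel [-0.0219  0.0076  0.045 ] roll 51.8 at [ 0.5569 -0.2324  0.235 ] yaw 59.0 t 8.8833
[-4.89527062e-01  2.06423073e-01  1.17448927e+00  4.11836574e-04
  1.76378810e+00  5.18101252e-02]
```

Emit:
move_arm([
  [-0.022,0.008,0.02],
  [-0.022,0.008,0.02],
  [-0.022,0.008,0.02],
  [-0.022,0.008,0.02],
  [-0.022,0.008,0.02],
  [-0.022,0.008,0.045],
  [-0.022,0.008,0.045],
  [-0.022,0.008,0.045],
  [-0.022,0.008,0.045],
  [-0.022,0.008,0.045],
], fingers=[-1,-1,-1,-1,-1,-1,-1,-1,-1,-1], roll=[51.8,51.8,51.8,51.8,51.8,51.8,51.8,51.8,51.8,51.8])

```text
time_s: 9.72
ee_pos: [0.5527, -0.2556, 0.1906]
tool_rot: [-3.133, -0.207, 0.002]
wrist_force: [-0.0, 0.6, -1.1]
gripper_width: 0.094
grasp_force: 0.0
```

```bash
python3 -c "
from h import *
go([.552,-.255,.146],7.2)
crop('side','c6',290,110,370,170,10)"
```

```text
travel [-0.0005 -0.0007  0.0446] roll 0.4 at [ 0.5527 -0.2556  0.1906] yaw 7.6 t 9.7167
```

View pics/c6.png

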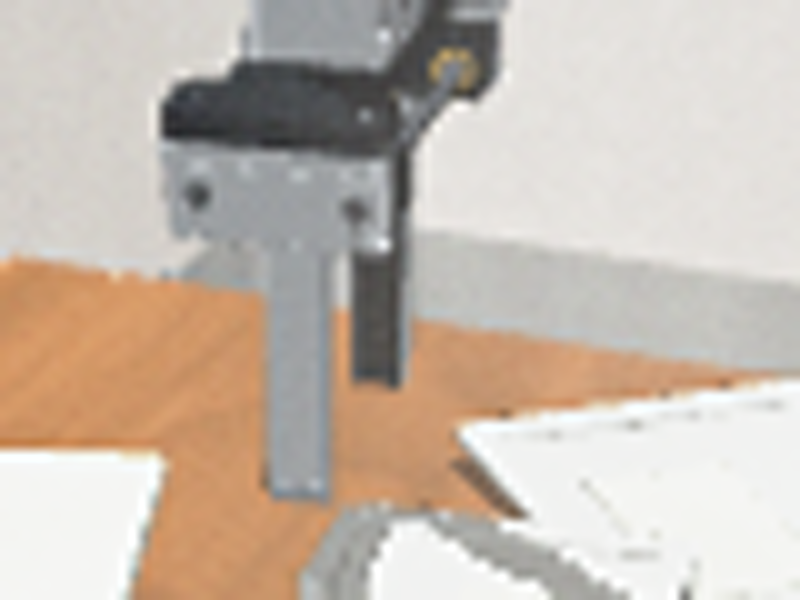

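The fingers are over the tub, but the tub's grey rim now shows at (330,530), so the lid may have been knocked. I take a full look.

```bash
python3 -c "
from h import *
o=np.zeros((600,800,3),np.uint8)
b=read_camera('side')[:,:,::-1][130:250,270:390]; a=read_camera('top')[:,:,::-1][150:260,310:420]
o[:400,:400]=cv2.resize(b,(400,400),interpolation=2);o[:400,400:]=cv2.resize(a,(400,400),interpolation=2)
cv2.imwrite('pics/c7.png',o)"
```

```text
(no output)
```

View pics/c7.png

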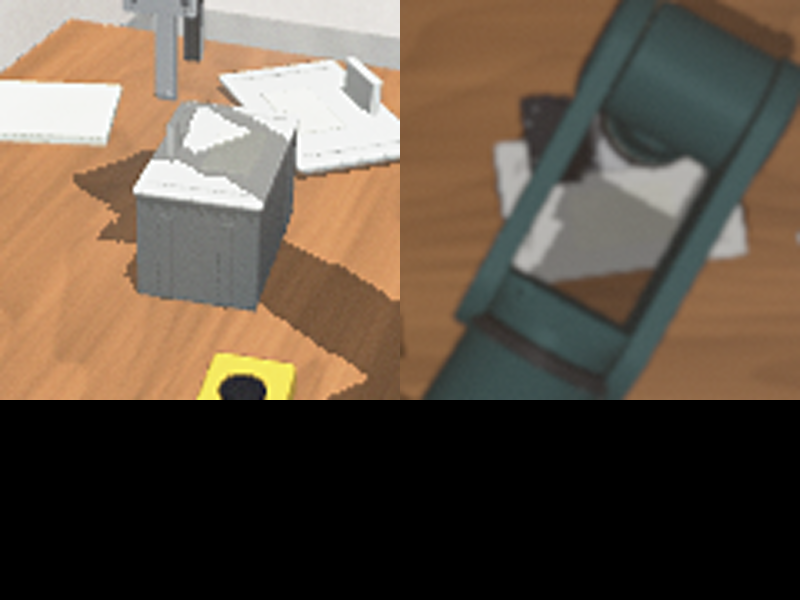

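It is only the arm's shadow; the lid is still seated. Next I check the fingers against the tab.

```bash
python3 -c "
from h import *
T=R.from_rotvec(state()['tool_rot']).as_matrix();p=state()['ee_pos']
for q in [(-.008,-.0595,.019),(.008,-.0595,.019),(0,-.047,.019)]: print(proj('side',p+T@np.array(q)))
go([.552,-.2545,.1455],7.2)
"
```

```text
[[321.1396513  166.41485709]]
[[316.28664749 165.83674215]]
[[319.72208382 164.45972452]]
travel [-0.0007 -0.0019  0.0461] roll 0.3 at [ 0.5529 -0.2563  0.1916] yaw 7.5 t 9.8667
```

```bash
python3 -c "
from h import *
T=R.from_rotvec(state()['tool_rot']).as_matrix();p=state()['ee_pos']
for q in [(-.008,.047,.019),(.008,.047,.019),(-.008,.047,0),(-.01,-.0595,0),(.01,-.0595,0),(-.0375,-.0885,-.078),(.0375,-.0885,-.078)]: print(q,proj('side',p+T@np.array(q)))
"
```

```text
(-0.008, 0.047, 0.019) [[329.09283592 153.03847567]]
(0.008, 0.047, 0.019) [[324.54817517 152.53680206]]
(-0.008, 0.047, 0) [[329.17126236 147.88434978]]
(-0.01, -0.0595, 0) [[321.77207531 161.0615211 ]]
(0.01, -0.0595, 0) [[315.65603271 160.35318676]]
(-0.0375, -0.0885, -0.078) [[328.36969545 142.30782768]]
(0.0375, -0.0885, -0.078) [[304.16637003 139.79096159]]
```

Emit:
move_arm([
  [-0.001,-0.002,0.02],
  [-0.001,-0.002,0.042],
  [-0.001,-0.002,0.042],
  [-0.001,-0.002,0.042],
  [-0.001,-0.002,0.042],
  [-0.001,-0.002,0.042],
  [-0.001,-0.002,0.042],
  [-0.001,-0.002,0.042],
  [-0.001,-0.002,0.042],
  [-0.001,-0.002,0.042],
  [-0.001,-0.002,0.042],
  [-0.001,-0.002,0.042],
  [-0.001,-0.002,0.042],
], fingers=[-1,-1,-1,-1,-1,-1,0,0.2,0.2,0.2,0.2,0.2,0.2], roll=[0,0,0,0,0,0,0,0,0,0,0,0,0])

```text
time_s: 10.95
ee_pos: [0.5518, -0.2552, 0.1498]
tool_rot: [3.134, 0.203, 0.001]
wrist_force: [1.1, -1.1, -0.2]
gripper_width: 0.0588
grasp_force: 30.0
```

```bash
python3 -c "
from h import *
go([.552,-.2545,.1455],7.2);print(state()['wrist_force'],state()['moment'])
crop('side','c8',290,110,370,170,10)
"
```

```text
travel [ 0.0003 -0.0007  0.0043] roll 0.2 at [ 0.5518 -0.2552  0.1498] yaw 7.4 t 10.95
[ 1.13800229 -1.09248002 -0.20996261] [-0.16764515 -0.04043841  0.01578392]
```

View pics/c8.png

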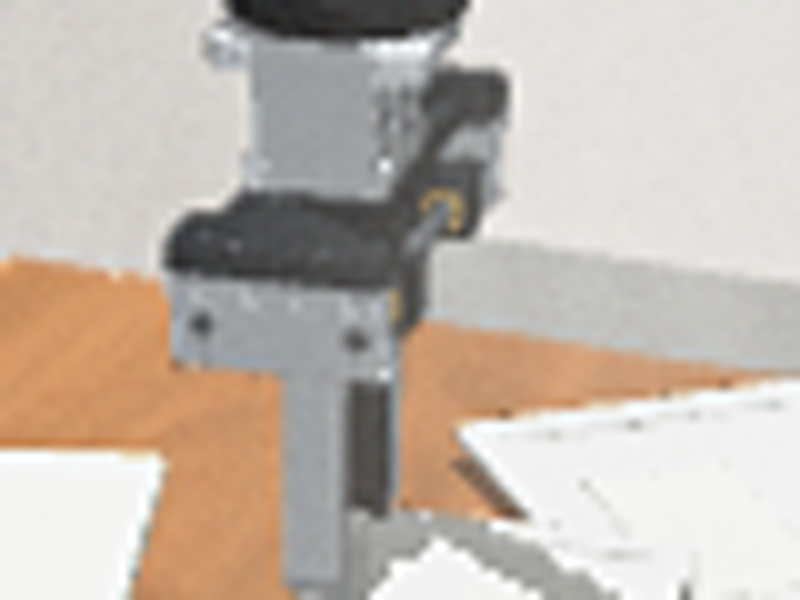

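The gripper holds the tab ends (58.8 mm wide), but a bit high. I regrip 5 mm lower, then begin the tilt arc.

Emit:
move_arm([
  [0,0,0],
  [0,0,0],
  [0,0,0.005],
  [0,0,0.005],
  [0,0,0.005],
  [0,0,0.005],
  [0,0,0.005],
  [0,0,0.005],
  [0,0,0.005],
  [0,0,0.005],
  [0,0,0.005],
], fingers=[-0.6,-0.6,-0.6,-0.6,-0.6,0.2,0.2,0.2,0.2,0.2,0.2], roll=[0,0,0,0,0,0,0,0,0,0,0])

```text
time_s: 11.92
ee_pos: [0.5517, -0.2549, 0.1447]
tool_rot: [3.135, 0.203, 0.0]
wrist_force: [0.8, 0.1, 0.1]
gripper_width: 0.0593
grasp_force: 30.0
```

Emit:
move_arm([
  [-0.0015,0,-0.0046],
  [-0.003,0,-0.009],
  [-0.005,0,-0.0137],
  [-0.0067,0,-0.018],
  [-0.0088,0,-0.0223],
  [-0.011,0,-0.0266],
  [-0.0137,0,-0.031],
  [-0.0164,0,-0.035],
  [-0.0164,0,-0.035],
  [-0.0164,0,-0.035],
  [-0.0164,0,-0.035],
  [-0.0164,0,-0.035],
], fingers=[0.2,0.2,0.2,0.2,0.2,0.2,0.2,0.2,0.2,0.2,0.2,0.2], roll=[0,0,0,0,0,0,0,0,0,0,0,0])

```text
time_s: 12.92
ee_pos: [0.5352, -0.2569, 0.1792]
tool_rot: [-3.135, -0.203, 0.001]
wrist_force: [0.0, -0.0, -2.9]
gripper_width: 0.0596
grasp_force: 30.0
```

```bash
python3 -c "
from h import *
go([.552,-.2545,.1455],7.2);print(state()['wrist_force'],state()['moment'])
crop('side','c9',290,120,370,210,6)
"
```

```text
travel [ 0.0169 -0.0002  0.0337] roll 0.2 at [ 0.5352 -0.2569  0.1792] yaw 7.4 t 12.9167
[ 0.00680991 -0.00348101 -2.93935055] [ 0.03209614 -0.0856355   0.01909029]
```

View pics/c9.png

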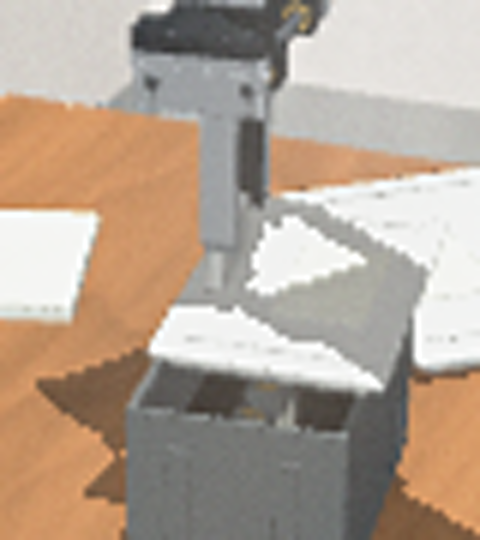

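The grip is stiff, so the lid rose nearly level. I set it back down, slide it back against the inner wall and arc from there, so the plug catches and makes it pivot.

Emit:
move_arm([
  [0.006,0,0.005],
  [0.0115,0,0.012],
  [0.0164,0,0.02],
  [0.0164,0,0.025],
  [0.0164,0,0.029],
  [0.0164,0,0.032],
  [0.0164,0,0.035],
  [0.0164,0,0.035],
  [0.0164,0,0.035],
  [0.0164,0,0.035],
  [0.0164,0,0.035],
  [0.0164,0,0.035],
], fingers=[0.2,0.2,0.2,0.2,0.2,0.2,0.2,0.2,0.2,0.2,0.2,0.2], roll=[0,0,0,0,0,0,0,0,0,0,0,0])

```text
time_s: 13.97
ee_pos: [0.5516, -0.2549, 0.1447]
tool_rot: [3.135, 0.203, 0.0]
wrist_force: [-0.2, 1.3, -1.2]
gripper_width: 0.0591
grasp_force: 30.0
```

Emit:
move_arm([
  [-0.002,0,0],
  [-0.004,0,0],
  [-0.006,0,0],
  [-0.006,0,0],
  [-0.006,0,0],
], fingers=[0.2,0.2,0.2,0.2,0.2], roll=[0,0,0,0,0])

```text
time_s: 14.38
ee_pos: [0.5481, -0.256, 0.1464]
tool_rot: [3.133, 0.202, 0.011]
wrist_force: [5.6, 0.0, 0.6]
gripper_width: 0.0592
grasp_force: 30.0
```

Emit:
move_arm([
  [-0.002,0,-0.0045],
  [-0.004,0,-0.009],
  [-0.006,0,-0.0137],
  [-0.008,0,-0.018],
  [-0.008,0,-0.018],
  [-0.008,0,-0.018],
], fingers=[0.2,0.2,0.2,0.2,0.2,0.2], roll=[0,0,0,0,0,0])

```text
time_s: 14.88
ee_pos: [0.5385, -0.2574, 0.1635]
tool_rot: [3.133, 0.203, 0.004]
wrist_force: [5.0, -1.0, 0.7]
gripper_width: 0.0595
grasp_force: 30.0
```

```bash
cat > tilt.py <<'E'
from h import *
import sys
b=crop('side',sys.argv[1],290,120,370,210,6); print(state()['wrist_force'],state()['moment'])
E
python3 tilt.py d1; python3 -c "
from h import *
go([.552,-.2545,.1455],7.2)"
```

```text
[ 5.50916652 -1.57966059 -0.7500918 ] [-0.27405865 -1.04603107  0.00632756]
travel [ 0.0136 -0.001   0.0178] roll 0.2 at [ 0.5386 -0.2572  0.1632] yaw 7.4 t 14.9333
```

View pics/d1.png

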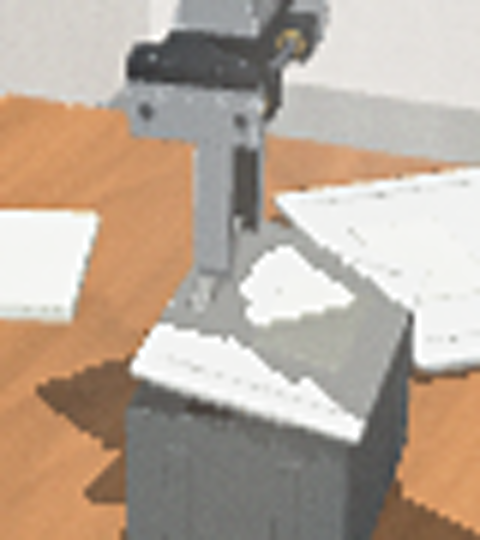

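The lid has tilted about 10° with its back edge on the rim, so the pivot works. I continue the arc to about 30°.

Emit:
move_arm([
  [-0.002,0,-0.0043],
  [-0.0045,0,-0.0087],
  [-0.007,0,-0.013],
  [-0.0097,0,-0.017],
  [-0.0125,0,-0.0208],
  [-0.0155,0,-0.0245],
  [-0.019,0,-0.028],
  [-0.0223,0,-0.032],
  [-0.026,0,-0.0352],
  [-0.03,0,-0.0385],
  [-0.03,0,-0.0385],
  [-0.03,0,-0.0385],
], fingers=[0.2,0.2,0.2,0.2,0.2,0.2,0.2,0.2,0.2,0.2,0.2,0.2], roll=[0,0,0,0,0,0,0,0,0,0,0,0])

```text
time_s: 15.93
ee_pos: [0.5078, -0.2607, 0.2015]
tool_rot: [3.135, 0.203, 0.001]
wrist_force: [0.2, -0.2, -1.4]
gripper_width: 0.0591
grasp_force: 30.0
```

```bash
python3 - <<'E'
from h import *
go([.552,-.2545,.1455],7.2); s=state(); print(s['wrist_force'],s['moment'])
# lid near edge line: bright pixels lower contour in side view
b=read_camera("side"); v=b.min(2).astype(int)
for c in range(296,366,4):
    col=v[165:215,c]; w=np.where(col>150)[0]; print(c,(w.min()+165,w.max()+165) if len(w) else None,end="; ")
E
```

```text
travel [ 0.0446 -0.0005  0.056 ] roll 0.2 at [ 0.5078 -0.2607  0.2015] yaw 7.4 t 15.9333
[ 0.24293582 -0.15275053 -1.42305673] [ 0.06218604 -0.004634   -0.00686995]
296 (np.int64(165), np.int64(172)); 300 (np.int64(165), np.int64(173)); 304 None; 308 None; 312 None; 316 None; 320 (np.int64(168), np.int64(171)); 324 (np.int64(165), np.int64(173)); 328 (np.int64(165), np.int64(175)); 332 (np.int64(165), np.int64(177)); 336 (np.int64(165), np.int64(190)); 340 (np.int64(165), np.int64(181)); 344 (np.int64(165), np.int64(183)); 348 (np.int64(165), np.int64(185)); 352 (np.int64(165), np.int64(187)); 356 (np.int64(165), np.int64(186)); 360 (np.int64(165), np.int64(180)); 364 (np.int64(165), np.int64(180));
```

```bash
python3 - <<'E'
from h import *
t=np.radians(7.4); ex=np.array([np.cos(t),np.sin(t),0]); ey=np.array([-np.sin(t),np.cos(t),0])
tcp=state()['ee_pos']
for a in (10,20,25,30,35,40):
    r=np.radians(a); lx=ex*np.cos(r)+[0,0,np.sin(r)]; lz=-ex*np.sin(r)+[0,0,np.cos(r)]
    back=tcp-.108*lx-.029*lz
    q=proj("side",[back+.103*ey,back+.103*ey+.126*lx]); d=q[1]-q[0]; print(a,back.round(4),q.round(1).tolist(),round(d[1]/d[0],3))
E
```

```text
10 [ 0.4074 -0.2737  0.1538] [[361.6, 183.7], [321.9, 172.3]] 0.286
20 [ 0.4171 -0.2724  0.137 ] [[358.1, 188.1], [320.6, 170.9]] 0.46
25 [ 0.4229 -0.2716  0.1292] [[356.0, 190.1], [320.1, 170.1]] 0.555
30 [ 0.4295 -0.2708  0.122 ] [[353.8, 191.8], [319.6, 169.3]] 0.658
35 [ 0.4366 -0.2699  0.1154] [[351.4, 193.4], [319.2, 168.5]] 0.772
40 [ 0.4443 -0.2689  0.1095] [[348.9, 194.7], [318.9, 167.6]] 0.902
```

The lid is at about 22° and its back edge has come off the rim. I set the back edge on the rim again and tip it further before lifting.

Emit:
move_arm([
  [0.012,0,0],
  [0.025,0,0],
  [0.026,0,0.007],
  [0.026,0,0.013],
  [0.026,0,0.019],
  [0.022,0,0.019],
  [0.018,0,0.019],
  [0.018,0,0.019],
], fingers=[0.2,0.2,0.2,0.2,0.2,0.2,0.2,0.2], roll=[0,0,0,0,0,0,0,0])

```text
time_s: 16.65
ee_pos: [0.5249, -0.2584, 0.1824]
tool_rot: [3.135, 0.202, -0.0]
wrist_force: [0.0, 0.1, -2.2]
gripper_width: 0.0594
grasp_force: 30.0
```

Emit:
move_arm([
  [-0.003,0,-0.003],
  [-0.006,0,-0.0065],
  [-0.0105,0,-0.0105],
  [-0.0155,0,-0.0145],
  [-0.0205,0,-0.0183],
  [-0.0252,0,-0.022],
  [-0.0252,0,-0.022],
  [-0.0252,0,-0.022],
], fingers=[0.2,0.2,0.2,0.2,0.2,0.2,0.2,0.2], roll=[0,0,0,0,0,0,0,0])

```text
time_s: 17.32
ee_pos: [0.5008, -0.2617, 0.2047]
tool_rot: [3.134, 0.203, 0.002]
wrist_force: [0.5, -0.1, -2.1]
gripper_width: 0.0592
grasp_force: 30.0
```

```bash
cat > edge.py <<'E'
from h import *
go([.552,-.2545,.1455],7.2); s=state(); print(s['wrist_force'])
b=read_camera("side"); v=b.min(2).astype(int)
for c in range(308,366,4):
    w=np.where(v[165:215,c]>150)[0]; print(c,w.max()+165 if len(w) else None,end="; ")
E
python3 edge.py
```

```text
travel [ 0.0516 -0.0006  0.0593] roll 0.2 at [ 0.5008 -0.2617  0.2047] yaw 7.4 t 17.3167
[ 0.54964518 -0.10330418 -2.09259748]
308 None; 312 None; 316 None; 320 None; 324 172; 328 174; 332 176; 336 190; 340 181; 344 182; 348 184; 352 186; 356 187; 360 180; 364 180;
```

Emit:
move_arm([
  [0.018,0,0],
  [0.036,0,0],
  [0.037,0,0.01],
  [0.037,0,0.018],
  [0.037,0,0.024],
  [0.037,0,0.029],
  [0.031,0,0.029],
  [0.026,0,0.029],
  [0.026,0,0.029],
], fingers=[0.2,0.2,0.2,0.2,0.2,0.2,0.2,0.2,0.2], roll=[0,0,0,0,0,0,0,0,0])

```text
time_s: 18.12
ee_pos: [0.5352, -0.2568, 0.1828]
tool_rot: [3.131, 0.207, 0.042]
wrist_force: [15.5, 5.2, 11.3]
gripper_width: 0.0594
grasp_force: 30.0
```

Emit:
move_arm([
  [-0.001,0,-0.006],
  [-0.003,0,-0.0115],
  [-0.006,0,-0.0165],
  [-0.009,0,-0.021],
  [-0.013,0,-0.025],
  [-0.017,0,-0.029],
  [-0.021,0,-0.0325],
  [-0.021,0,-0.0325],
], fingers=[0.2,0.2,0.2,0.2,0.2,0.2,0.2,0.2], roll=[0,0,0,0,0,0,0,0])

```text
time_s: 18.78
ee_pos: [0.5037, -0.2614, 0.2073]
tool_rot: [3.135, 0.201, -0.006]
wrist_force: [0.6, 0.0, -2.6]
gripper_width: 0.0591
grasp_force: 30.0
```

```bash
python3 edge.py
```

```text
travel [ 0.0491 -0.0007  0.0616] roll 0.1 at [ 0.5037 -0.2614  0.2073] yaw 7.3 t 18.7833
[ 0.58483032  0.01310992 -2.64547604]
308 None; 312 None; 316 None; 320 168; 324 172; 328 175; 332 177; 336 190; 340 184; 344 187; 348 189; 352 186; 356 175; 360 180; 364 180;
```

Slope 0.75 puts the tilt at about 34°, tipped on the rim. Now I carry it to the free bench area.

```bash
python3 -c "
from h import *
print(cast('top',[(286,230),(264,243)],.036),cast('top',[(275,147),(318,146)],.01))
go([.5,.015,.25]);go([.5,.015,.105])"
```

```text
[[0.43241849 0.01554517 0.036     ]
 [0.38981231 0.09038523 0.036     ]] [[ 0.72222414  0.05303392  0.01      ]
 [ 0.72318033 -0.09707102  0.01      ]]
travel [ 0.031  -0.2745 -0.0431] roll 0 at [ 0.5042 -0.2612  0.2068] yaw 7.3 t 18.8333
travel [ 0.0314 -0.2744  0.1019] roll 0 at [ 0.5042 -0.2612  0.2068] yaw 7.3 t 18.8333
```

Emit:
move_arm([
  [0,0,-0.02],
  [0.01,0,-0.05],
  [0.02,-0.03,-0.05],
  [0.04,-0.06,-0.05],
  [0.06,-0.09,-0.05],
  [0.08,-0.12,-0.05],
  [0.1,-0.15,-0.05],
  [0.105,-0.18,-0.05],
  [0.105,-0.21,-0.05],
  [0.105,-0.24,-0.05],
  [0.105,-0.265,-0.04],
  [0.105,-0.265,0],
  [0.105,-0.265,0.04],
  [0.105,-0.265,0.04],
  [0.105,-0.265,0.04],
], fingers=[0.2,0.2,0.2,0.2,0.2,0.2,0.2,0.2,0.2,0.2,0.2,0.2,0.2,0.2,0.2], roll=[0,0,0,0,0,0,0,0,0,0,0,0,0,0,0])

```text
time_s: 20.08
ee_pos: [0.572, 0.0155, 0.1625]
tool_rot: [-3.134, -0.203, 0.019]
wrist_force: [0.4, -0.6, -1.3]
gripper_width: 0.0589
grasp_force: 30.0
```

```bash
python3 -c "
from h import *
go([.575,.015,.10]);print(state()['gripper_width'],state()['wrist_force'])"
```

```text
travel [0.0037 0.0009 0.0625] roll 0 at [0.572  0.0155 0.1625] yaw 7.4 t 20.0833
0.05894124194245829 [ 0.36005875 -0.64239679 -1.26495937]
```

Emit:
move_arm([
  [0,0,0.025],
  [0,0,0.05],
  [0,0,0.065],
  [0.002,0,0.074],
  [0.007,0,0.079],
  [0.012,0,0.084],
  [0.017,0,0.09],
  [0.021,0,0.096],
  [0.025,0,0.102],
  [0.029,0,0.108],
  [0.032,0,0.114],
  [0.034,0,0.12],
  [0.035,0,0.125],
  [0.035,0,0.126],
  [0.035,0,0.126],
  [0.035,0,0.126],
], fingers=[0.2,0.2,0.2,0.2,0.2,0.2,0.2,0.2,0.2,0.2,0.2,0.2,0.2,0.2,0.2,0.2], roll=[0,0,0,0,0,0,0,0,0,0,0,0,0,0,0,0])

```text
time_s: 21.42
ee_pos: [0.6087, 0.02, 0.0404]
tool_rot: [-3.135, -0.203, 0.006]
wrist_force: [-0.6, -0.1, 0.0]
gripper_width: 0.0587
grasp_force: 30.0
```

Emit:
move_arm([
  [0,0,0.003],
  [0,0,0.003],
  [0,0,0.003],
  [0,0,0.002],
  [0,0,0.001],
  [0,0,0],
  [0,0,0],
  [0,0,-0.04],
  [0,0,-0.08],
  [0,0,-0.12],
  [0,0,-0.16],
], fingers=[0.2,0.2,0.2,-0.5,-0.5,-0.5,-0.5,-0.5,-0.5,-0.5,-0.5], roll=[0,0,0,0,0,0,0,0,0,0,0])

```text
time_s: 22.33
ee_pos: [0.6101, 0.0201, 0.2034]
tool_rot: [3.135, 0.203, -0.0]
wrist_force: [0.8, 0.4, -0.1]
gripper_width: 0.0704
grasp_force: 0.0
```

```bash
python3 -c "
from h import *
go([.45,.25,.25],7.4);print(state()['gripper_width'],state()['wrist_force'])"
```

```text
travel [-0.129  -0.2487 -0.0466] roll 0.0 at [0.6101 0.0201 0.2034] yaw 7.4 t 22.3333
0.07036428848655224 [ 0.8359253   0.36493693 -0.06268066]
```

Emit:
move_arm([
  [0,0,-0.05],
  [-0.13,-0.27,-0.05],
  [-0.13,-0.27,-0.05],
  [-0.13,-0.27,-0.05],
  [-0.13,-0.27,-0.05],
  [-0.13,-0.27,-0.05],
  [-0.13,-0.27,-0.05],
  [-0.13,-0.27,-0.05],
  [-0.13,-0.27,-0.05],
  [-0.13,-0.27,-0.05],
], fingers=[-0.5,-0.5,-0.5,-0.5,-0.5,-0.5,-0.5,-0.5,-0.5,-0.5], roll=[0,0,0,0,0,0,0,0,0,0])

```text
time_s: 23.17
ee_pos: [0.4451, 0.2731, 0.2522]
tool_rot: [-3.134, -0.211, -0.002]
wrist_force: [1.1, -0.4, -0.2]
gripper_width: 0.0709
grasp_force: 0.0
```

```bash
python3 - <<'E'
from h import *
a=read_camera("top")[:,:,::-1];b=read_camera("side")[:,:,::-1]
cv2.imwrite("pics/raw_top.png",a)
o=np.zeros((600,800,3),np.uint8)
o[:350,:450]=cv2.resize(a[170:240,325:415],(450,350),interpolation=2)
o[:350,450:]=cv2.resize(a[130:230,240:340],(350,350),interpolation=2)
o[350:,:500]=cv2.resize(b[120:245,200:450],(500,250),interpolation=2)
o[350:,500:]=cv2.resize(a[150:275,160:310],(300,250),interpolation=2)
cv2.imwrite("pics/e1.png",o)
c,s=np.cos(np.radians(7.4)),np.sin(np.radians(7.4))
C=np.array([.5098,-.2615])
for y in(-.069,-.023,.023,.069):
    for x in (-.012,.012):
        p=[*(C+[c*x-s*y,s*x+c*y]),.1]; q=proj("top",p)[0]; print(y,x,np.round(p,4),((q-[325,170])*5).round())
E
```

```text
-0.069 -0.012 [ 0.5068 -0.3315  0.1   ] [330. 176.]
-0.069 0.012 [ 0.5306 -0.3284  0.1   ] [324. 140.]
-0.023 -0.012 [ 0.5009 -0.2859  0.1   ] [260. 186.]
-0.023 0.012 [ 0.5247 -0.2828  0.1   ] [254. 150.]
0.023 -0.012 [ 0.4949 -0.2402  0.1   ] [190. 197.]
0.023 0.012 [ 0.5187 -0.2371  0.1   ] [184. 160.]
0.069 -0.012 [ 0.489  -0.1946  0.1   ] [119. 207.]
0.069 0.012 [ 0.5128 -0.1915  0.1   ] [114. 170.]
```

View pics/e1.png

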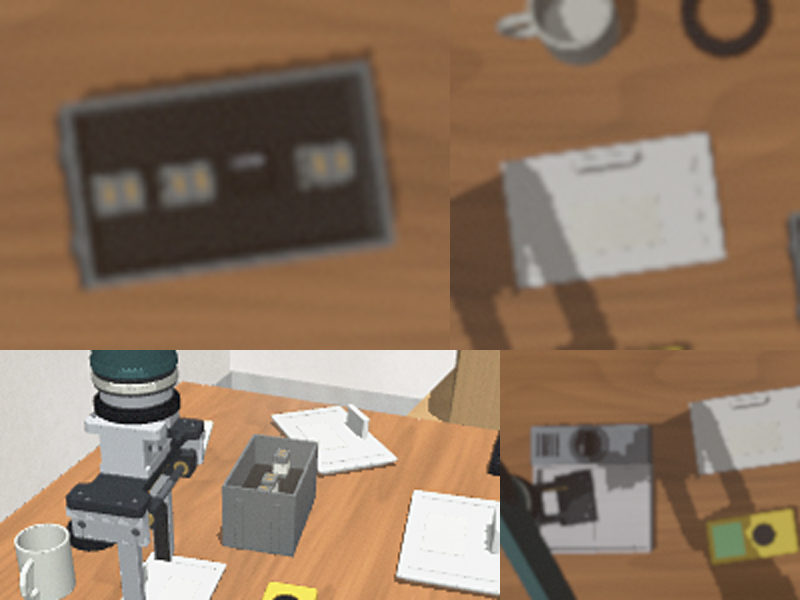

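Three packs are present, at tub y = +69, +23 and -69; the -23 cutout is empty. The lid lies flat on the bench, clear of everything, and I start on the packs.

```bash
python3 -c "
from h import *
go([.498,-.1926,.25],97.4)"
```

```text
travel [-0.0094  0.4659  0.0021] roll -90.0 at [0.4469 0.2706 0.2517] yaw 7.4 t 23.2667
```

Emit:
move_arm([
  [-0.009,0.466,0.002],
  [-0.009,0.466,0.002],
  [-0.009,0.466,0.002],
  [-0.009,0.466,0.002],
  [-0.009,0.466,0.002],
  [-0.009,0.466,0.002],
  [-0.009,0.466,0.002],
  [-0.009,0.466,0.002],
  [-0.009,0.466,0.002],
  [-0.009,0.466,0.002],
  [-0.009,0.466,0.002],
  [-0.009,0.466,0.002],
  [-0.009,0.466,0.002],
  [-0.009,0.466,0.002],
  [-0.009,0.466,0.06],
  [-0.009,0.466,0.1],
  [-0.009,0.466,0.1],
], fingers=[0,0,0,0,0,0,0,0,0,0,0,0,0,0,0,0,0], roll=[-90,-90,-90,-90,-90,-90,-90,-90,-90,-90,-90,-90,-90,-90,-90,-90,-90])

```text
time_s: 24.68
ee_pos: [0.4941, -0.1937, 0.1449]
tool_rot: [-2.072, -2.349, 0.005]
wrist_force: [-1.3, 0.2, -1.2]
gripper_width: 0.0468
grasp_force: 0.0
```

```bash
python3 -c "
from h import *
go([.498,-.1926,.085],97.4);print(state()['gripper_width'])"
```

```text
travel [0.0003 0.0046 0.0598] roll -0.2 at [ 0.4941 -0.1937  0.1449] yaw 97.2 t 24.6833
0.04679453848609035
```

Emit:
move_arm([
  [0,0.004,0],
  [0,0.004,0.015],
  [0,0.004,0.03],
  [0,0.004,0.045],
  [0,0.004,0.058],
  [0,0.004,0.058],
  [0,0.004,0.058],
  [0,0.004,0.058],
  [0,0.004,0.058],
  [0,0.004,0.058],
  [0,0.004,0.058],
  [0,0.004,0.058],
], fingers=[0,0,0,0,0,0,0.7,0.7,0.7,0.7,0.7,0.7], roll=[0,0,0,0,0,0,0,0,0,0,0,0])

```text
time_s: 25.68
ee_pos: [0.5022, -0.1925, 0.0952]
tool_rot: [2.072, 2.359, -0.001]
wrist_force: [-1.9, -1.5, 6.1]
gripper_width: 0.0228
grasp_force: 30.0
```

Emit:
move_arm([
  [0,0,0],
  [0,0,0],
  [0,0.003,0],
  [0,0.003,0],
  [0,0.003,0],
], fingers=[0.1,0.1,0.1,0.1,0.1], roll=[0,0,0,0,0])

```text
time_s: 26.1
ee_pos: [0.5049, -0.1911, 0.0931]
tool_rot: [-2.072, -2.36, -0.0]
wrist_force: [0.4, 0.7, -1.2]
gripper_width: 0.0422
grasp_force: 0.0
```

Emit:
move_arm([
  [0,-0.002,0.004],
  [0,-0.002,0.008],
  [0,-0.002,0.008],
  [0,-0.002,0.008],
  [0,-0.002,0.008],
  [0,-0.002,0.008],
  [0,-0.002,0.008],
  [0,-0.002,0.008],
], fingers=[0.1,0.1,0.1,0.7,0.7,0.7,0.7,0.7], roll=[0,0,0,0,0,0,0,0])

```text
time_s: 26.77
ee_pos: [0.5023, -0.1918, 0.0857]
tool_rot: [-2.073, -2.36, 0.002]
wrist_force: [-2.4, -0.8, 1.5]
gripper_width: 0.0239
grasp_force: 30.0
```

Gripped at 23.9 mm. Now I pull it straight up.

Emit:
move_arm([
  [0,0,-0.008],
  [0,0,-0.016],
  [0,0,-0.026],
  [0,0,-0.036],
  [0,0,-0.048],
  [0,0,-0.06],
  [0,0,-0.075],
  [0,0,-0.095],
  [0,0,-0.12],
  [0,0,-0.15],
  [0,0,-0.15],
  [0,0,-0.15],
], fingers=[0.7,0.7,0.7,0.7,0.7,0.7,0.7,0.7,0.7,0.7,0.7,0.7], roll=[0,0,0,0,0,0,0,0,0,0,0,0])

```text
time_s: 27.77
ee_pos: [0.5043, -0.1924, 0.2398]
tool_rot: [2.068, 2.355, 0.003]
wrist_force: [-0.2, -0.0, -1.3]
gripper_width: 0.0236
grasp_force: 30.0
```

```bash
python3 -c "
from h import *
go([.44,.24,.235],90);print(state()['wrist_force'])"
```

```text
travel [ 0.4371 -0.0079  0.0027] roll 7.4 at [ 0.5043 -0.1924  0.2398] yaw 97.4 t 27.7667
[-0.18123374 -0.01388149 -1.29847825]
```

Emit:
move_arm([
  [0.03,-0.008,0],
  [0.06,-0.008,0],
  [0.095,-0.008,0],
  [0.13,-0.008,0],
  [0.165,-0.008,0],
  [0.2,-0.008,0],
  [0.235,-0.008,0],
  [0.27,-0.008,0],
  [0.305,-0.008,0],
  [0.34,-0.008,0],
  [0.375,-0.008,0],
  [0.405,-0.008,0],
  [0.427,-0.008,0],
  [0.437,-0.008,0],
  [0.437,-0.008,0],
  [0.437,-0.008,0],
], fingers=[0.7,0.7,0.7,0.7,0.7,0.7,0.7,0.7,0.7,0.7,0.7,0.7,0.7,0.7,0.7,0.7], roll=[0,0,0,0,0,0,0,0,0,3,7.4,7.4,7.4,7.4,7.4,7.4])

```text
time_s: 29.1
ee_pos: [0.4382, 0.24, 0.2347]
tool_rot: [2.22, 2.222, -0.003]
wrist_force: [0.2, -0.1, -2.2]
gripper_width: 0.0236
grasp_force: 30.0
```

```bash
python3 -c "
from h import *
go([.44,.24,.083],90);print(state()['wrist_force'],state()['gripper_width'])"
```

```text
travel [0.0002 0.002  0.1517] roll 0.1 at [0.4382 0.24   0.2347] yaw 90.1 t 29.1
[ 0.18977511 -0.14318193 -2.2490319 ] 0.023608863059705363
```

Emit:
move_arm([
  [0,0.002,0.03],
  [0,0.002,0.06],
  [0,0.002,0.09],
  [0,0.002,0.115],
  [0,0.002,0.13],
  [0,0.002,0.14],
  [0,0.002,0.146],
  [0,0.002,0.151],
  [0,0.002,0.151],
  [0,0.002,0.151],
], fingers=[0.7,0.7,0.7,0.7,0.7,0.7,0.7,0.7,0.7,0.7], roll=[0,0,0,0,0,0,0,0,0,0])

```text
time_s: 29.93
ee_pos: [0.4412, 0.2406, 0.0856]
tool_rot: [2.221, 2.221, 0.002]
wrist_force: [0.1, 0.5, -1.6]
gripper_width: 0.0238
grasp_force: 30.0
```

Emit:
move_arm([
  [0,0,0.002],
  [0,0,0.004],
  [0,0,0.005],
  [0,0,0.005],
], fingers=[0.7,0.7,0.7,0.7], roll=[0,0,0,0])

```text
time_s: 30.27
ee_pos: [0.441, 0.2409, 0.0807]
tool_rot: [2.22, 2.222, 0.002]
wrist_force: [-1.1, -0.1, 2.5]
gripper_width: 0.0236
grasp_force: 30.0
```

Emit:
move_arm([
  [0,0,0],
  [0,0,0],
  [0,0,0],
  [0,0,0],
  [0,0,-0.02],
  [0,0,-0.06],
  [0,0,-0.1],
  [0,0,-0.14],
  [0,0,-0.17],
  [0,0,-0.17],
  [0,0,-0.17],
], fingers=[0.3,0.2,0,0,0,0,0,0,0,0,0], roll=[0,0,0,0,0,0,0,0,0,0,0])

```text
time_s: 31.18
ee_pos: [0.4415, 0.2411, 0.252]
tool_rot: [2.219, 2.22, 0.008]
wrist_force: [0.3, -0.3, -1.0]
gripper_width: 0.0468
grasp_force: 0.0
```

```bash
python3 -c "
from h import *
go([.507,-.238,.235],97.4)"
```

```text
travel [-0.4792  0.0652  0.0164] roll -7.4 at [0.4415 0.2411 0.252 ] yaw 90.0 t 31.1833
```

Emit:
move_arm([
  [-0.479,0.065,0],
  [-0.479,0.065,0],
  [-0.479,0.065,0],
  [-0.479,0.065,0],
  [-0.479,0.065,0],
  [-0.479,0.065,0],
  [-0.479,0.065,0],
  [-0.479,0.065,0],
  [-0.479,0.065,0],
  [-0.479,0.065,0],
  [-0.479,0.065,0],
  [-0.479,0.065,0],
  [-0.479,0.065,0],
  [-0.479,0.065,0],
  [-0.479,0.065,0.04],
  [-0.479,0.065,0.08],
  [-0.479,0.065,0.1],
  [-0.479,0.065,0.1],
  [-0.479,0.065,0.1],
], fingers=[0,0,0,0,0,0,0,0,0,0,0,0,0,0,0,0,0,0,0], roll=[-7.4,-7.4,-7.4,-7.4,-7.4,-7.4,-7.4,-7.4,-7.4,-7.4,-7.4,-7.4,-7.4,-7.4,-7.4,-7.4,-7.4,-7.4,-7.4])

```text
time_s: 32.77
ee_pos: [0.5046, -0.2362, 0.1479]
tool_rot: [-2.068, -2.359, 0.001]
wrist_force: [-0.1, -0.2, 0.3]
gripper_width: 0.0469
grasp_force: 0.0
```

```bash
python3 -c "
from h import *
go([.508,-.238,.0855],97.4)"
```

```text
travel [-0.0024  0.0033  0.0624] roll 0.1 at [ 0.5046 -0.2362  0.1479] yaw 97.5 t 32.7667
```

Emit:
move_arm([
  [-0.002,0.003,0],
  [-0.002,0.003,0.015],
  [-0.002,0.003,0.03],
  [-0.002,0.003,0.045],
  [-0.002,0.003,0.058],
  [-0.002,0.003,0.066],
  [-0.002,0.003,0.066],
  [-0.002,0.003,0.066],
  [-0.002,0.003,0.066],
  [-0.002,0.003,0.066],
  [-0.002,0.003,0.066],
  [-0.002,0.003,0.066],
  [-0.002,0.003,0.066],
], fingers=[0,0,0,0,0,0,0,0.7,0.7,0.7,0.7,0.7,0.7], roll=[0,0,0,0,0,0,0,0,0,0,0,0,0])

```text
time_s: 33.85
ee_pos: [0.5087, -0.2405, 0.0849]
tool_rot: [2.073, 2.359, -0.002]
wrist_force: [-4.4, -0.8, 5.9]
gripper_width: 0.0235
grasp_force: 30.0
```

Emit:
move_arm([
  [0,0,-0.008],
  [0,0,-0.016],
  [0,0,-0.026],
  [0,0,-0.036],
  [0,0,-0.048],
  [0,0,-0.06],
  [0,0,-0.075],
  [0,0,-0.095],
  [0,0,-0.12],
  [0,0,-0.15],
  [0,0,-0.15],
  [0,0,-0.15],
], fingers=[0.7,0.7,0.7,0.7,0.7,0.7,0.7,0.7,0.7,0.7,0.7,0.7], roll=[0,0,0,0,0,0,0,0,0,0,0,0])

```text
time_s: 34.85
ee_pos: [0.5102, -0.2405, 0.2381]
tool_rot: [2.068, 2.355, 0.002]
wrist_force: [0.6, 0.3, -2.0]
gripper_width: 0.0238
grasp_force: 29.9
```

```bash
python3 -c "
from h import *
go([.44,.29,.235],90)"
```

```text
travel [ 5.352e-01 -9.000e-04  5.000e-04] roll 7.4 at [ 0.5102 -0.2405  0.2381] yaw 97.4 t 34.85
```

Emit:
move_arm([
  [0.03,-0.001,0],
  [0.06,-0.001,0],
  [0.095,-0.001,0],
  [0.13,-0.001,0],
  [0.165,-0.001,0],
  [0.2,-0.001,0],
  [0.235,-0.001,0],
  [0.27,-0.001,0],
  [0.305,-0.001,0],
  [0.34,-0.001,0],
  [0.375,-0.001,0],
  [0.41,-0.001,0],
  [0.445,-0.001,0],
  [0.48,-0.001,0],
  [0.51,-0.001,0],
  [0.527,-0.001,0],
  [0.535,-0.001,0],
  [0.535,-0.001,0],
  [0.535,-0.001,0],
], fingers=[0.7,0.7,0.7,0.7,0.7,0.7,0.7,0.7,0.7,0.7,0.7,0.7,0.7,0.7,0.7,0.7,0.7,0.7,0.7], roll=[0,0,0,0,0,0,0,0,0,0,0,3,7.4,7.4,7.4,7.4,7.4,7.4,7.4])

```text
time_s: 36.43
ee_pos: [0.4385, 0.2898, 0.2328]
tool_rot: [2.221, 2.222, -0.003]
wrist_force: [0.1, -0.1, -1.4]
gripper_width: 0.0238
grasp_force: 29.9
```

```bash
python3 -c "
from h import *
go([.44,.29,.0799],90);print(state()['wrist_force'],state()['gripper_width'])"
```

```text
travel [0.0004 0.0017 0.1529] roll 0.0 at [0.4385 0.2898 0.2328] yaw 90.0 t 36.4333
[ 0.0659415  -0.08586893 -1.38731189] 0.023843650421161433
```

Emit:
move_arm([
  [0,0.002,0.03],
  [0,0.002,0.06],
  [0,0.002,0.09],
  [0,0.002,0.115],
  [0,0.002,0.13],
  [0,0.002,0.14],
  [0,0.002,0.147],
  [0,0.002,0.152],
  [0,0.002,0.152],
  [0,0.002,0.152],
], fingers=[0.7,0.7,0.7,0.7,0.7,0.7,0.7,0.7,0.7,0.7], roll=[0,0,0,0,0,0,0,0,0,0])

```text
time_s: 37.27
ee_pos: [0.4415, 0.2905, 0.0825]
tool_rot: [2.221, 2.221, 0.002]
wrist_force: [-0.4, 0.4, -0.4]
gripper_width: 0.0235
grasp_force: 29.9
```

Emit:
move_arm([
  [0,0,0.001],
  [0,0,0.002],
  [0,0,0.003],
  [0,0,0.003],
], fingers=[0.7,0.7,0.7,0.7], roll=[0,0,0,0])

```text
time_s: 37.6
ee_pos: [0.4414, 0.2909, 0.0799]
tool_rot: [2.22, 2.222, 0.003]
wrist_force: [-0.1, 0.1, 3.2]
gripper_width: 0.0235
grasp_force: 30.0
```

Emit:
move_arm([
  [0,0,0],
  [0,0,0],
  [0,0,0],
  [0,0,0],
  [0,0,-0.02],
  [0,0,-0.06],
  [0,0,-0.1],
  [0,0,-0.14],
  [0,0,-0.17],
  [0,0,-0.17],
  [0,0,-0.17],
], fingers=[0.3,0.2,0,0,0,0,0,0,0,0,0], roll=[0,0,0,0,0,0,0,0,0,0,0])

```text
time_s: 38.52
ee_pos: [0.4417, 0.291, 0.251]
tool_rot: [2.22, 2.221, 0.008]
wrist_force: [-0.6, -0.6, -0.7]
gripper_width: 0.0471
grasp_force: 0.0
```

```bash
python3 -c "
from h import *
go([.52,-.3315,.235],97.4)"
```

```text
travel [-0.6226  0.0779  0.0149] roll -7.4 at [0.4417 0.291  0.251 ] yaw 90.0 t 38.5167
```

Emit:
move_arm([
  [-0.622,0.078,0],
  [-0.622,0.078,0],
  [-0.622,0.078,0],
  [-0.622,0.078,0],
  [-0.622,0.078,0],
  [-0.622,0.078,0],
  [-0.622,0.078,0],
  [-0.622,0.078,0],
  [-0.622,0.078,0],
  [-0.622,0.078,0],
  [-0.622,0.078,0],
  [-0.622,0.078,0],
  [-0.622,0.078,0],
  [-0.622,0.078,0],
  [-0.622,0.078,0],
  [-0.622,0.078,0],
  [-0.622,0.078,0],
  [-0.622,0.078,0],
  [-0.622,0.078,0.05],
  [-0.622,0.078,0.09],
], fingers=[0,0,0,0,0,0,0,0,0,0,0,0,0,0,0,0,0,0,0,0], roll=[-7.4,-7.4,-7.4,-7.4,-7.4,-7.4,-7.4,-7.4,-7.4,-7.4,-7.4,-7.4,-7.4,-7.4,-7.4,-7.4,-7.4,-7.4,-7.4,-7.4])

```text
time_s: 40.18
ee_pos: [0.521, -0.3307, 0.1683]
tool_rot: [2.065, 2.356, 0.002]
wrist_force: [-0.4, -1.3, -0.9]
gripper_width: 0.047
grasp_force: 0.0
```

Emit:
move_arm([
  [0,0,0],
  [0,0,0],
  [0,0,0],
  [0,0,0],
], fingers=[0,0,0,0], roll=[0,0,0,0])

```text
time_s: 40.52
ee_pos: [0.5214, -0.3323, 0.1705]
tool_rot: [2.066, 2.355, 0.001]
wrist_force: [0.1, 0.1, 0.6]
gripper_width: 0.0469
grasp_force: 0.0
```

```bash
python3 -c "
from h import *
go([.520,-.331,.085],97.4)"
```

```text
travel [ 0.002  -0.0017  0.0855] roll 0.1 at [ 0.5214 -0.3323  0.1705] yaw 97.5 t 40.5167
```

Emit:
move_arm([
  [0.002,-0.001,0.015],
  [0.002,-0.001,0.03],
  [0.002,-0.001,0.045],
  [0.002,-0.001,0.06],
  [0.002,-0.001,0.073],
  [0.002,-0.001,0.085],
  [0.002,-0.001,0.085],
  [0.002,-0.001,0.085],
  [0.002,-0.001,0.085],
  [0.002,-0.001,0.085],
  [0.002,-0.001,0.085],
  [0.002,-0.001,0.085],
  [0.002,-0.001,0.085],
  [0.002,-0.001,0.085],
], fingers=[0,0,0,0,0,0,0,0,0.7,0.7,0.7,0.7,0.7,0.7], roll=[0,0,0,0,0,0,0,0,0,0,0,0,0,0])

```text
time_s: 41.68
ee_pos: [0.5183, -0.3299, 0.0811]
tool_rot: [2.072, 2.359, 0.0]
wrist_force: [-0.4, -0.0, 2.1]
gripper_width: 0.0238
grasp_force: 30.0
```

Emit:
move_arm([
  [0,0,-0.008],
  [0,0,-0.016],
  [0,0,-0.026],
  [0,0,-0.036],
  [0,0,-0.048],
  [0,0,-0.06],
  [0,0,-0.075],
  [0,0,-0.095],
  [0,0,-0.12],
  [0,0,-0.155],
  [0,0,-0.155],
  [0,0,-0.155],
  [0,0,-0.155],
], fingers=[0.7,0.7,0.7,0.7,0.7,0.7,0.7,0.7,0.7,0.7,0.7,0.7,0.7], roll=[0,0,0,0,0,0,0,0,0,0,0,0,0])

```text
time_s: 42.77
ee_pos: [0.5171, -0.3297, 0.2359]
tool_rot: [-2.073, -2.36, 0.001]
wrist_force: [-0.3, -0.2, -2.7]
gripper_width: 0.0239
grasp_force: 30.0
```

```bash
python3 -c "
from h import *
go([.44,.34,.235],90)"
```

```text
travel [6.74e-01 9.90e-03 5.00e-04] roll 7.4 at [ 0.5171 -0.3297  0.2359] yaw 97.4 t 42.7667
```

Emit:
move_arm([
  [0.03,0.01,0],
  [0.065,0.01,0],
  [0.1,0.01,0],
  [0.138,0.01,0],
  [0.176,0.01,0],
  [0.214,0.01,0],
  [0.252,0.01,0],
  [0.29,0.01,0],
  [0.328,0.01,0],
  [0.366,0.01,0],
  [0.404,0.01,0],
  [0.442,0.01,0],
  [0.48,0.01,0],
  [0.518,0.01,0],
  [0.556,0.01,0],
  [0.594,0.01,0],
  [0.63,0.01,0],
  [0.655,0.01,0],
  [0.674,0.01,0],
  [0.674,0.01,0],
], fingers=[0.7,0.7,0.7,0.7,0.7,0.7,0.7,0.7,0.7,0.7,0.7,0.7,0.7,0.7,0.7,0.7,0.7,0.7,0.7,0.7], roll=[0,0,0,0,0,0,0,0,0,0,0,3,7.4,7.4,7.4,7.4,7.4,7.4,7.4,7.4])

```text
time_s: 44.43
ee_pos: [0.4384, 0.3425, 0.2323]
tool_rot: [-2.214, -2.225, 0.008]
wrist_force: [-0.4, -0.0, -1.7]
gripper_width: 0.0238
grasp_force: 30.0
```

Emit:
move_arm([
  [0,0,0],
  [0,0,0],
  [0,0,0],
  [0,0,0],
], fingers=[0.7,0.7,0.7,0.7], roll=[0,0,0,0])

```text
time_s: 44.77
ee_pos: [0.4408, 0.3387, 0.2351]
tool_rot: [2.223, 2.22, -0.001]
wrist_force: [0.3, -0.3, -1.0]
gripper_width: 0.0239
grasp_force: 30.0
```

```bash
python3 -c "
from h import *
go([.44,.34,.0761],90);print(state()['wrist_force'],state()['gripper_width'])"
```

```text
travel [ 0.0014 -0.0008  0.159 ] roll -0.1 at [0.4408 0.3387 0.2351] yaw 89.9 t 44.7667
[ 0.28588117 -0.28855405 -1.02490467] 0.023867615212264364
```

Emit:
move_arm([
  [0.001,0,0.03],
  [0.001,0,0.06],
  [0.001,0,0.09],
  [0.001,0,0.115],
  [0.001,0,0.135],
  [0.001,0,0.147],
  [0.001,0,0.153],
  [0.001,0,0.157],
  [0.001,0,0.157],
  [0.001,0,0.157],
], fingers=[0.7,0.7,0.7,0.7,0.7,0.7,0.7,0.7,0.7,0.7], roll=[0,0,0,0,0,0,0,0,0,0])

```text
time_s: 45.6
ee_pos: [0.4415, 0.3414, 0.0797]
tool_rot: [2.221, 2.221, 0.004]
wrist_force: [-0.2, 0.5, -0.3]
gripper_width: 0.024
grasp_force: 30.0
```

Emit:
move_arm([
  [0,0,0.001],
  [0,0,0.002],
  [0,0,0.003],
  [0,0,0.004],
  [0,0,0.004],
], fingers=[0.7,0.7,0.7,0.7,0.7], roll=[0,0,0,0,0])

```text
time_s: 46.02
ee_pos: [0.4412, 0.3415, 0.0761]
tool_rot: [2.22, 2.222, 0.004]
wrist_force: [-1.1, -0.7, 4.0]
gripper_width: 0.0236
grasp_force: 30.0
```

Emit:
move_arm([
  [0,0,0],
  [0,0,0],
  [0,0,0],
  [0,0,0],
  [0,0,-0.02],
  [0,0,-0.06],
  [0,0,-0.1],
  [0,0,-0.14],
  [0,0,-0.17],
  [0,0,-0.17],
  [0,0,-0.17],
], fingers=[0.3,0.2,0,0,0,0,0,0,0,0,0], roll=[0,0,0,0,0,0,0,0,0,0,0])

```text
time_s: 46.93
ee_pos: [0.4416, 0.3416, 0.2467]
tool_rot: [2.22, 2.221, 0.008]
wrist_force: [0.6, -0.1, -1.2]
gripper_width: 0.0472
grasp_force: 0.0
```

```bash
python3 - <<'E'
from h import *
a=read_camera("top")[:,:,::-1]; cv2.imwrite("pics/raw_top2.png",a)
g=a.min(2); m=((g>95)*255).astype(np.uint8); m[:,:250]=0;m[:155]=0;m[235:]=0;m[:,330:]=0
m[225:]=0
cs,_=cv2.findContours(m,0,1); c=max(cs,key=cv2.contourArea); r=cv2.minAreaRect(c);print(r); P=cast("top",cv2.boxPoints(r),.014);print(P.round(4),P.mean(0),np.linalg.norm(np.diff(P,axis=0),axis=1))
r=cv2.minAreaRect(max(cv2.findContours(cv2.inRange(a[150:235,240:340],(95,95,95),(255,255,255)),0,1)[0],key=cv2.contourArea)); print(r)
go([.61,.02,.2],7.4)
E
```

```text
((286.0899963378906, 189.6300048828125), (38.325191497802734, 61.094024658203125), 81.8698959350586)
[[ 0.6247  0.1293  0.014 ]
 [ 0.6513 -0.0808  0.014 ]
 [ 0.5191 -0.0975  0.014 ]
 [ 0.4928  0.1115  0.014 ]] [0.57198064 0.01562988 0.014     ] [0.21175069 0.13322606 0.21055742]
((46.090003967285156, 39.62999725341797), (38.3251838684082, 61.094017028808594), 81.8698959350586)
travel [-0.3211  0.1692  0.0441] roll 82.6 at [0.4407 0.341  0.244 ] yaw 90.0 t 46.9833
```

```bash
python3 - <<'E'
from h import *
for f in("raw_top","raw_top2"):
    a=cv2.imread(f"pics/{f}.png"); d=a[150:225,240:340]
    for th in(85,95,110,130): print(f,th,cv2.minAreaRect(max(cv2.findContours(cv2.inRange(d,(th,)*3,(255,)*3),0,1)[0],key=cv2.contourArea)))
d=cv2.absdiff(cv2.imread("pics/raw_top.png"),cv2.imread("pics/raw_top2.png")).max(2); print((d[150:225,300:340]>25).sum())
E
```

```text
raw_top 85 ((46.43998718261719, 39.58000183105469), (38.608036041259766, 60.95261001586914), 81.8698959350586)
raw_top 95 ((46.30000305175781, 39.599998474121094), (38.3251838684082, 60.66975784301758), 81.8698959350586)
raw_top 110 ((46.090003967285156, 39.62999725341797), (37.193817138671875, 59.9626579284668), 81.8698959350586)
raw_top 130 ((49.52000427246094, 39.13999938964844), (36.62812805175781, 52.75016403198242), 81.8698959350586)
raw_top2 85 ((46.019996643066406, 39.63999938964844), (38.608028411865234, 61.80112838745117), 81.8698959350586)
raw_top2 95 ((46.090003967285156, 39.62999725341797), (38.3251838684082, 61.094017028808594), 81.8698959350586)
raw_top2 110 ((45.96000671386719, 39.720001220703125), (37.05239486694336, 60.2454948425293), 81.8698959350586)
raw_top2 130 ((45.949989318847656, 39.650001525878906), (36.62813186645508, 59.9626579284668), 81.8698959350586)
0
```

The lid has not moved, so I go back to its tab.

Emit:
move_arm([
  [-0.321,0.169,0],
  [-0.321,0.169,0],
  [-0.321,0.169,0],
  [-0.321,0.169,0],
  [-0.321,0.169,0],
  [-0.321,0.169,0],
  [-0.321,0.169,0],
  [-0.321,0.169,0],
  [-0.321,0.169,0],
  [-0.321,0.169,0],
  [-0.321,0.169,0],
  [-0.321,0.169,0],
  [-0.321,0.169,0.04],
  [-0.321,0.169,0.08],
  [-0.321,0.169,0.08],
  [-0.321,0.169,0.08],
], fingers=[-1,-1,-1,-1,-1,-1,-1,-1,-1,-1,-1,-1,-1,-1,-1,-1], roll=[82.6,82.6,82.6,82.6,82.6,82.6,82.6,82.6,82.6,82.6,82.6,82.6,82.6,82.6,82.6,82.6])

```text
time_s: 48.32
ee_pos: [0.6058, 0.0203, 0.1577]
tool_rot: [-3.133, -0.203, 0.021]
wrist_force: [0.1, 0.0, 0.3]
gripper_width: 0.094
grasp_force: 0.0
```

```bash
python3 -c "
from h import *
go([.610,.020,.0395],7.4);print(state()['gripper_width'])"
```

```text
travel [0.0057 0.0011 0.1182] roll 0.0 at [0.6058 0.0203 0.1577] yaw 7.4 t 48.3167
0.09395721950677123
```

Emit:
move_arm([
  [0.002,0,0.03],
  [0.002,0,0.06],
  [0.002,0,0.08],
  [0.002,0,0.09],
  [0.002,0,0.09],
  [0.002,0,0.09],
  [0.002,0,0.09],
  [0.002,0,0.09],
], fingers=[-1,-1,-1,-1,-1,-1,-1,-1], roll=[0,0,0,0,0,0,0,0])

```text
time_s: 48.98
ee_pos: [0.6136, 0.0202, 0.0772]
tool_rot: [3.134, 0.203, 0.008]
wrist_force: [-0.0, 0.8, 0.3]
gripper_width: 0.0941
grasp_force: 0.0
```

```bash
python3 -c "
from h import *
go([.610,.020,.0395],7.4);print(state()['wrist_force'])"
```

```text
travel [-0.0038 -0.0003  0.0377] roll 0.0 at [0.6136 0.0202 0.0772] yaw 7.4 t 48.9833
[-0.02577346  0.78655363  0.28430885]
```

Emit:
move_arm([
  [-0.004,0,0.01],
  [-0.004,0,0.02],
  [-0.004,0,0.03],
  [-0.004,0,0.037],
  [-0.004,0,0.037],
  [-0.004,0,0.037],
  [-0.004,0,0.037],
  [-0.004,0,0.037],
  [-0.004,0,0.037],
  [-0.004,0,0.037],
  [-0.004,0,0.037],
  [-0.004,0,0.037],
  [-0.004,0,0.037],
  [-0.004,0,0.037],
], fingers=[-1,-1,-1,-1,-1,-1,0.2,0.2,0.2,0.2,0.2,0.2,0.2,0.2], roll=[0,0,0,0,0,0,0,0,0,0,0,0,0,0])

```text
time_s: 50.15
ee_pos: [0.6079, 0.0197, 0.0375]
tool_rot: [3.135, 0.203, 0.001]
wrist_force: [-0.2, -0.5, 0.7]
gripper_width: 0.0577
grasp_force: 30.0
```

Emit:
move_arm([
  [0,0,-0.01],
  [0,0,-0.025],
  [0,0,-0.045],
  [0,0,-0.07],
  [0,0,-0.1],
  [0,0,-0.13],
  [0,0,-0.16],
  [0,0,-0.16],
  [0,0,-0.16],
  [0,0,-0.16],
], fingers=[0.2,0.2,0.2,0.2,0.2,0.2,0.2,0.2,0.2,0.2], roll=[0,0,0,0,0,0,0,0,0,0])

```text
time_s: 50.98
ee_pos: [0.607, 0.0199, 0.1954]
tool_rot: [-3.135, -0.203, 0.004]
wrist_force: [-0.6, -1.3, -2.8]
gripper_width: 0.058
grasp_force: 30.0
```

```bash
python3 - <<'E'
from h import *
go([.5516,-.2549,.2],7.4); s=state(); print(s['wrist_force'],s['moment'],s['gripper_width'])
b=read_camera("side"); v=b.min(2).astype(int)
t=np.radians(7.4); ex=np.array([np.cos(t),np.sin(t),0]); ey=np.array([-np.sin(t),np.cos(t),0]); tcp=s['ee_pos']
for a in (-10,0,10,20,30):
    r=np.radians(a); lx=ex*np.cos(r)+[0,0,np.sin(r)]; lz=-ex*np.sin(r)+[0,0,np.cos(r)]
    back=tcp-.108*lx-.029*lz
    q=proj("side",[back+.103*ey,back+.103*ey+.126*lx]); d=q[1]-q[0]; print(a,q.round(1).tolist(),round(d[1]/d[0],3))
r0=int(q[:,1].min())-40
for c in range(240,330,5):
    w=np.where(v[r0:r0+70,c]>150)[0]; print(c,(w.min()+r0,w.max()+r0) if len(w) else None,end="; ")
cv2.imwrite("pics/lift.png",b[:,:,::-1])
E
```

```text
travel [-0.0904  0.2653 -0.0045] roll 0.0 at [0.607  0.0199 0.1954] yaw 7.4 t 50.9833
[-0.5637409  -1.25153653 -2.79027115] [ 0.03728736 -0.043337    0.03222981] 0.05803945612350033
-10 [[294.5, 216.1], [249.0, 216.1]] -0.001
0 [[293.5, 222.3], [247.0, 215.0]] 0.157
10 [[291.2, 227.8], [245.1, 213.6]] 0.31
20 [[287.8, 232.6], [243.5, 211.9]] 0.468
30 [[283.5, 236.6], [242.1, 210.1]] 0.64
240 (np.int64(170), np.int64(174)); 245 (np.int64(170), np.int64(214)); 250 (np.int64(202), np.int64(215)); 255 (np.int64(170), np.int64(217)); 260 (np.int64(171), np.int64(219)); 265 (np.int64(170), np.int64(221)); 270 (np.int64(183), np.int64(222)); 275 (np.int64(183), np.int64(224)); 280 (np.int64(170), np.int64(226)); 285 (np.int64(170), np.int64(227)); 290 (np.int64(170), np.int64(221)); 295 (np.int64(170), np.int64(213)); 300 (np.int64(170), np.int64(204)); 305 (np.int64(188), np.int64(196)); 310 None; 315 None; 320 None; 325 None;
```

The lid hangs about 11° back-edge-low, which suits setting the back edge down first. I carry it over the tub.

Emit:
move_arm([
  [0,0,-0.02],
  [-0.01,0.025,-0.03],
  [-0.02,0.055,-0.03],
  [-0.03,0.085,-0.03],
  [-0.04,0.115,-0.03],
  [-0.05,0.145,-0.03],
  [-0.06,0.175,-0.03],
  [-0.07,0.205,-0.03],
  [-0.085,0.23,-0.03],
  [-0.095,0.25,-0.03],
  [-0.098,0.265,-0.03],
  [-0.098,0.265,-0.03],
  [-0.098,0.265,-0.015],
  [-0.098,0.265,0],
  [-0.098,0.265,0],
], fingers=[0.2,0.2,0.2,0.2,0.2,0.2,0.2,0.2,0.2,0.2,0.2,0.2,0.2,0.2,0.2], roll=[0,0,0,0,0,0,0,0,0,0,0,0,0,0,0])

```text
time_s: 52.28
ee_pos: [0.5436, -0.2533, 0.1922]
tool_rot: [-3.129, -0.205, 0.01]
wrist_force: [0.1, 0.6, -2.6]
gripper_width: 0.0582
grasp_force: 30.0
```

Emit:
move_arm([
  [0,0,0],
  [0,0,0],
  [0,0,0],
  [0,0,0],
], fingers=[0.2,0.2,0.2,0.2], roll=[0,0,0,0])

```text
time_s: 52.62
ee_pos: [0.5455, -0.2555, 0.1985]
tool_rot: [3.134, 0.204, 0.003]
wrist_force: [1.1, 1.3, -2.3]
gripper_width: 0.058
grasp_force: 30.0
```

```bash
sed -i 's/165:215/150:215/;s/max()+165/max()+150/' edge.py; python3 edge.py; python3 -c "
from h import *
go([.5442,-.2559,.168],7.4); print(state()['gripper_width'])
t=np.radians(7.4); ex=np.array([np.cos(t),np.sin(t),0]); ey=np.array([-np.sin(t),np.cos(t),0]); tcp=state()['ee_pos']
for a in (0,5,10,15,20):
    r=np.radians(a); lx=ex*np.cos(r)+[0,0,np.sin(r)]; lz=-ex*np.sin(r)+[0,0,np.cos(r)]
    back=tcp-.108*lx-.029*lz
    q=proj('side',[back+.103*ey,back+.103*ey+.126*lx]); d=q[1]-q[0]; print(a,back,q.round(1).tolist(),round(d[1]/d[0],3))
"
```

```text
travel [ 0.0065 -0.0002  0.053 ] roll 0.3 at [ 0.5455 -0.2555  0.1985] yaw 7.5 t 52.6167
[ 1.11353457  1.27052466 -2.27789557]
308 171; 312 173; 316 174; 320 176; 324 176; 328 178; 332 179; 336 181; 340 181; 344 182; 348 176; 352 167; 356 171; 360 180; 364 180; travel [-0.0012  0.0002  0.0304] roll 0.0 at [ 0.5454 -0.2555  0.1984] yaw 7.4 t 52.6667
0.057975124344681904
0 [ 0.43826023 -0.26945395  0.16936652] [[351.6, 177.9], [311.5, 172.9]] 0.125
5 [ 0.44117425 -0.26907549  0.16006405] [[350.5, 180.5], [310.8, 172.3]] 0.205
10 [ 0.44488119 -0.26859404  0.15105309] [[349.2, 183.0], [310.1, 171.7]] 0.287
15 [ 0.44935283 -0.26801328  0.14240221] [[347.6, 185.2], [309.4, 171.0]] 0.372
20 [ 0.45455516 -0.26733761  0.13417726] [[345.9, 187.4], [308.8, 170.3]] 0.46
```

Emit:
move_arm([
  [-0.001,0,0.01],
  [-0.001,0,0.02],
  [-0.001,0,0.027],
  [-0.001,0,0.031],
  [-0.001,0,0.034],
  [-0.001,0,0.036],
  [-0.001,0,0.036],
  [-0.001,0,0.036],
], fingers=[0.2,0.2,0.2,0.2,0.2,0.2,0.2,0.2], roll=[0,0,0,0,0,0,0,0])

```text
time_s: 53.33
ee_pos: [0.5439, -0.2558, 0.1614]
tool_rot: [3.135, 0.203, 0.0]
wrist_force: [-0.8, 0.2, -2.1]
gripper_width: 0.0579
grasp_force: 30.0
```

Not touching yet. I continue down along the arc in small steps.

Emit:
move_arm([
  [0.001,0,0.002],
  [0.002,0,0.004],
  [0.003,0,0.006],
  [0.004,0,0.008],
  [0.004,0,0.008],
  [0.004,0,0.008],
], fingers=[0.2,0.2,0.2,0.2,0.2,0.2], roll=[0,0,0,0,0,0])

```text
time_s: 53.83
ee_pos: [0.5478, -0.2552, 0.1531]
tool_rot: [-3.135, -0.204, 0.001]
wrist_force: [0.2, -0.6, -2.3]
gripper_width: 0.0577
grasp_force: 30.0
```

```bash
python3 edge.py; python3 -c "
from h import *
t=np.radians(7.4); ex=np.array([np.cos(t),np.sin(t),0]); ey=np.array([-np.sin(t),np.cos(t),0]); tcp=state()['ee_pos']
for a in (0,5,10):
    r=np.radians(a); lx=ex*np.cos(r)+[0,0,np.sin(r)]; lz=-ex*np.sin(r)+[0,0,np.cos(r)]
    back=tcp-.108*lx-.029*lz
    q=proj('side',[back+.103*ey,back+.103*ey+.126*lx]); d=q[1]-q[0]; print(a,back.round(4),q.round(1).tolist(),round(d[1]/d[0],3))
crop('side','f1',280,110,380,235,4.8)
"
```

```text
travel [ 0.0043 -0.0001  0.0076] roll 0.2 at [ 0.5478 -0.2552  0.1531] yaw 7.4 t 53.8333
[ 0.23611511 -0.64949043 -2.26615614]
308 185; 312 186; 316 187; 320 187; 324 188; 328 189; 332 190; 336 190; 340 191; 344 192; 348 186; 352 177; 356 170; 360 180; 364 180; 0 [ 0.4406 -0.2691  0.1242] [[350.2, 190.8], [311.0, 185.6]] 0.133
5 [ 0.4435 -0.2687  0.1149] [[349.2, 193.3], [310.2, 185.0]] 0.212
10 [ 0.4472 -0.2682  0.1059] [[347.9, 195.6], [309.5, 184.4]] 0.292
```

View pics/f1.png

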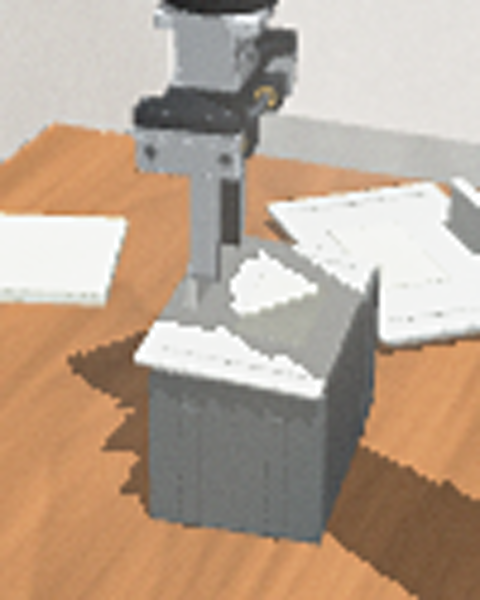

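The view shows the lid nearly level (about 4°), its back edge on the rim at (325,390) and the tab side slightly high. I press the front down.

Emit:
move_arm([
  [0.0005,0,0.002],
  [0.001,0,0.004],
  [0.001,0,0.006],
  [0.001,0,0.008],
  [0.001,0,0.009],
  [0.001,0,0.009],
  [0.001,0,0.009],
], fingers=[0.2,0.2,0.2,0.2,0.2,0.2,0.2], roll=[0,0,0,0,0,0,0])

```text
time_s: 54.52
ee_pos: [0.5497, -0.2553, 0.1517]
tool_rot: [3.132, 0.203, 0.01]
wrist_force: [-6.3, 4.7, 19.1]
gripper_width: 0.0578
grasp_force: 30.0
```

Emit:
move_arm([
  [0,0,-0.008],
  [-0.002,-0.001,-0.008],
  [-0.005,-0.001,-0.008],
  [-0.005,-0.001,-0.006],
  [-0.005,-0.001,-0.004],
  [-0.005,-0.001,-0.002],
  [-0.005,-0.001,0],
  [-0.005,-0.001,0],
  [-0.005,-0.001,0],
], fingers=[0.2,0.2,0.2,0.2,0.2,0.2,0.2,0.2,0.2], roll=[0,0,0,0,0,0,0,0,0])

```text
time_s: 55.27
ee_pos: [0.5438, -0.2553, 0.1445]
tool_rot: [3.134, 0.203, 0.0]
wrist_force: [1.2, -1.9, 3.2]
gripper_width: 0.0579
grasp_force: 30.0
```

It has dropped to z = 0.1445, the seated height. I press lightly, release and retreat.

Emit:
move_arm([
  [0,0,0.003],
  [0,0,0.003],
  [0,0,0.002],
  [0,0,0],
  [0,0,0],
  [0,0,0],
  [0,0,0],
  [0,0,-0.03],
  [0,0,-0.07],
  [0,0,-0.11],
  [0,0,-0.15],
  [0,0,-0.15],
], fingers=[0.2,0.2,0.2,-1,-1,-1,-1,-1,-1,-1,-1,-1], roll=[0,0,0,0,0,0,0,0,0,0,0,0])

```text
time_s: 56.27
ee_pos: [0.546, -0.2557, 0.3043]
tool_rot: [3.126, 0.204, 0.021]
wrist_force: [-0.6, 0.5, 2.4]
gripper_width: 0.0938
grasp_force: 0.0
```

Emit:
move_arm([
  [-0.08,-0.3,0],
  [-0.08,-0.3,0],
  [-0.08,-0.3,0],
  [-0.08,-0.3,0],
  [-0.08,-0.3,0],
  [-0.08,-0.3,0],
  [-0.08,-0.3,0],
  [-0.08,-0.3,0],
  [-0.08,-0.3,0],
  [-0.08,-0.3,0],
], fingers=[-1,-1,-1,-1,-1,-1,-1,-1,-1,-1], roll=[0,0,0,0,0,0,0,0,0,0])

```text
time_s: 57.1
ee_pos: [0.4253, 0.0331, 0.294]
tool_rot: [3.134, 0.207, 0.0]
wrist_force: [0.5, 0.3, 0.6]
gripper_width: 0.0939
grasp_force: 0.0
```

```bash
python3 - <<'E'
from h import *
a=read_camera("top")[:,:,::-1]; b=read_camera("side")
a0=cv2.imread("pics/top0.png"); b0=cv2.imread("pics/side0.png")[:,:,::-1]
for n,im in(("start",a0),("now",a)):
    m=((cv2.cvtColor(im,6)>150)*255).astype(np.uint8); m[:,:325]=0;m[:175]=0;m[235:]=0;m[:,412:]=0
    print(n,cv2.minAreaRect(max(cv2.findContours(m,0,1)[0],key=cv2.contourArea)))
for n,im in(("start",b0),("now",b)):
    v=im.min(2).astype(int); print(n,[(c,int(np.where(v[160:215,c]>150)[0].max()+160)) for c in range(312,348,4) if (v[160:215,c]>150).any()])
print("lidregion diff",(np.abs(b[155:225,305:365].astype(int)-b0[155:225,305:365]).max(2)>40).sum())
# bystanders
for n,s in(("mug/tape",np.s_[105:155,250:335]),("meter",np.s_[225:262,258:315])): print(n,(cv2.absdiff(a[s],a0[s]).max(2)>40).sum())
print(state()['ee_pos'])
E
```

```text
start ((370.39996337890625, 204.29998779296875), (39.45656204223633, 64.06387329101562), 81.8698959350586)
now ((369.3600769042969, 205.02000427246094), (39.17371368408203, 64.34671783447266), 81.8698959350586)
start [(312, 187), (316, 188), (320, 189), (324, 189), (328, 190), (332, 190), (336, 191), (340, 191), (344, 192)]
now [(312, 188), (316, 188), (320, 189), (324, 189), (328, 190), (332, 191), (336, 191), (340, 192), (344, 192)]
lidregion diff 480
mug/tape 0
meter 1370
[0.42588047 0.03169221 0.29367236]
```

```bash
python3 - <<'E'
from h import *
b=read_camera("side"); b0=cv2.imread("pics/side0.png")[:,:,::-1]
y=lambda im: cv2.moments(cv2.inRange(cv2.cvtColor(np.ascontiguousarray(im),cv2.COLOR_RGB2HSV),(22,120,100),(35,255,255)),True)
for im in(b0,b): m=y(im); print("meter",m['m00'],m['m10']/m['m00'],m['m01']/m['m00'])
d=(np.abs(b.astype(int)-b0).max(2)>40)
for yy in(.241,.291,.3415):
    P=[[.4415+i*.012,yy+j*.015,z] for i in(-1,1) for j in(-1,1) for z in(.005,.095)]
    q=proj("side",P); h=cv2.convexHull(q.astype(np.float32)).astype(np.int32); m=np.zeros(d.shape,np.uint8); cv2.fillPoly(m,[h],1); print(yy,q.min(0).round(),q.max(0).round(),"changed",d[m>0].mean().round(2), b[m>0].mean(0).round())
m=np.zeros(d.shape,bool); m[240:375,200:330]=d[240:375,200:330]; print(cv2.boundingRect(m.astype(np.uint8)))
E
```

```text
meter 848.0 340.64740566037733 258.99056603773585
meter 838.0 340.59904534606204 259.1897374701671
0.241 [279. 277.] [296. 317.] changed 0.76 [130. 129. 122.]
0.291 [268. 292.] [286. 333.] changed 0.83 [133. 135. 131.]
0.3415 [256. 308.] [276. 351.] changed 0.79 [134. 137. 133.]
(226, 240, 104, 112)
```

The packs stand in the tray as expected, the meter has not moved, and the lid is seated.

```bash
python3 -c "
from cell import *
print(finish_job())"
```

```text
the job is handed in; nothing more can be done
None
```

The job is handed in: the timer is at its zero stop, the three packs present stand in the charging tray, and the lid was tipped about 30° on its back edge, laid on the bench and put back fully seated, with the meter, mug and tape unmoved.

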